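# Set up a battery test: clamp the load module, lay the cell in its cradle, switch on

### The arm

A 6-joint arm with a two-finger parallel gripper is mounted at the origin on the work surface. World frame = base frame: x ahead of the robot, y to its left, z up, the work surface at z = 0. Lengths are in mm, angles in degrees, forces in N, time in s.
With the tool pointing down it reaches from about 300 to 850 mm from the base axis. Payload 4.2 kg.
Tool frame: the origin (TCP) lies between the finger pads; the fingertips stand 11 mm ahead of it and the grasp point (between the pads) lies 8 mm behind it (env.tips_ahead is the distance from the TCP to the fingertips, in mm); z points along the fingers, y is the line along which they close (so a half turn about z gives the same grasp; the last joint's range is limited). The gripper opens to 91 mm and grips with 3 to 60 N. Pads are 32 mm wide; open, the fingers measure 118 mm over their backs; the gripper's body (76 mm by 178 mm) begins 60 mm behind the grasp point.
Start: joints at [-72.536, 18.312, 89.639, -0, 72.044, -1.146], TCP at [183.497, -544.95, 224.976] pointing down, gripper open.
Joint ranges: [-177.97, 177.97], [-48.28, 115.42], [12.27, 149.76], [-77.06, 257.06], [2.81, 150.46], [-146.56, 146.56]. Speed limits (degrees/s): [147.25, 147.25, 180, 180, 180, 180].

### API

Orientations are given as [roll, pitch, yaw] about the fixed x, y, z axes, in that order (R = Rz(yaw) Ry(pitch) Rx(roll)).
In Python, from workcell import env, cams gives the robot as it stands.
- The arm moves only by the tool step_arm, never from a script. Its arguments are lists of equal length, an entry for each row: "linear": the shift along the tool's x, y, z in units of 30 cm (1.0 is 30 cm), a list of three; "turn": the turn about the tool's z in units of 360 degrees (1.0 is 360 degrees). In form: {"linear": [[tx, ty, tz], ...], "turn": [turn, ...]}. A call has 1 to 20 rows; each row is the pose to reach, as a shift and turn from the pose commanded when the call began, along the tool's axes at that moment, turning the shorter way round; what a row does not reach only later rows make up. A row lasts 1/8 s, in which the tool goes at most 62.5 mm and 10.7 degrees, less where a joint would pass 70% of its speed; a pose out of reach is approached as far as the arm can. A call with a number of a shift or a turn outside -1 to 1 is refused whole. A call with a gripper value outside its range is refused whole. "fingers" is the closure, from -1 (fully open) to 1 (shut), so that 0 is half open, set as the call begins (left out, the last holds). The fingers move at their own pace and stop on an object; "force" is the grip in N (left out, the last holds). Time passes only in rows, so rows that repeat a pose let the fingers close. It gives the time, the measured TCP pose, the force, the opening and the grip force at its end, in the units of the state.
- env.state(): the state, without advancing time (a new reading comes with each control period).
- cams.grab_frame(name): name is "scene" or "side" or "wrist"; returns a dict with "color" (480x640x3 uint8, blue, green, red), "fx", "fy", "cx", "cy" (pixels), "extrinsics" (4x4, takes a point from camera to world coordinates); the wrist camera has in their place "tool_from_camera" (4x4, takes a point from camera to tool coordinates, whose origin is the TCP and whose axes are the flange's). Camera axes: x right, y down, z forward; pixel columns grow to the right and rows downward; lengths in mm; the calibration is good to about 2 mm. A picture is of the moment at which its call begins: read the wrist's pose just before it. There is no depth.
- env.job_done(): hands the job in; it is judged then, once.
The state is a dict: "time_s": time; "qpos": joint angles; "qvel": joint speeds; "effort": joint torques, N m; "ee_pos": TCP position; "ee_rot": TCP orientation; "force": force on the tool from outside, world axes, zero at the start; "torque": the same for the moment, N m; "gripper_width": finger opening in mm; "gripper_force": force on a finger pad.
Only numpy, scipy, OpenCV 4.12 (cv2) and the standard library are available. Lean on these libraries where they do the work, as an engineer would, in place of code of your own. Each camera call takes 0.05 s, during which the arm holds its last target. There are 200 camera calls.

### The job

Set up the battery test. First drop the finned load module (the narrower, taller block) fully home and flat into the pocket of the test socket, either way round, and swing the socket's clamp bail all the way down over it. Then take the tall standing cell and lay it gently on its side in the two saddles of the cradle, between the end contacts, either end first, without dropping it or letting it topple onto the bench, and last flip the tester's toggle fully over, away from the robot; leave the other things on the bench where they are.

Things in the scene. Friction and masses are not known exactly. Their poses are not given: they have to be found in the camera images.
- socket: test socket, fixed to the bench: grey plastic block 110 x 70 x 30 high on an aluminium plate 170 x 100 x 6, with two dark steel hinge posts 82 high, 18 x 8 in plan, at x = +68, y = +-47. Origin at the underside of the block's centre, z up, x along the pocket's length towards the hinge
- pocket (a point): centre of the pocket's floor, 8 above the bench; axes as the socket's. The pocket is 94 (x) x 54 (y) and 22 deep with a 3 chamfer at its mouth; its rim is 30 above the bench
- bail (a joint): steel clamp bail on the socket: 0 = shut (lying level over the pocket), grows as it is lifted towards +x of the socket; about 1.57 upright, at most 1.9. It stays where it is left (stiff hinge, about 1 N at the grip). It starts open. It can only shut if the module is fully seated (2 gap above the module)
- bail_hinge (a point): hinge axis of the bail (along the socket's y), at socket x = +68, y = 0, 70 above the bench
- bail_grip (a point): middle of the bail's black rubber grip bar, diameter 12, 84 long, along the socket's y. In the shut bail it lies 130 towards -x of the socket and 15 above the hinge axis, and moves in a circle about it. The bail's side arms (diameter 8) are at y = +-38, with a press bar (diameter 10) between them 68 from the hinge
- module: loose load module: black block with an aluminium finned top, 90 (x) x 50 (y) x 55 high, 250 g; origin at the centre of its underside, z up. Seated, it stands 33 proud of the pocket's rim
- cell: loose cylindrical battery cell, steel with a grey sleeve, diameter 33, 130 long with its small brass nub, 250 g, at first standing upright; origin at the centre of its foot, z along its axis towards the nub
- cell_center (a point): middle of the cell, on its axis, 65 from the foot
- cradle: cell cradle, fixed to the bench: aluminium plate 175 (x) x 80 (y) x 10 high with two black V saddles (12 long in x, about 56 wide, tops 54 high) at x = +-49, free between them, and two end contacts 24 wide and 60 high whose inner faces are at x = +-74. Origin at the centre of its underside; x along the lying cell
- cradle_seat (a point): where the middle of the lying cell belongs: 52 above the bench over the cradle's centre, axes as the cradle's; end play of the cell along x is +-9
- tester: tester, fixed to the bench: grey plastic box 120 (x) x 100 (y) x 60 high with a small display on its far half; origin at the centre of its underside, x away from the robot
- toggle (a joint): steel toggle lever 60 long on the tester's top: 0 = leaning to the tester's -x (towards the robot, off), 1.0 = fully over to +x (away, on). It stays where it is left
- toggle_tip (a point): tip of the toggle lever
- spool: bystander: spool of silvery solder wire with grey flanges, 64 across, 50 high; origin at the centre of its underside
- shortcell: bystander: short standing cell, diameter 26, 65 high; origin at the centre of its foot
- widemodule: bystander: plain flat black block 105 x 75 x 28 high, without fins (does not fit the pocket); origin at the centre of its underside
- driver: bystander: screwdriver 170 long lying on the bench
- cleaner: bystander: white plastic bottle with a black cap, diameter 52, 120 high; origin at the centre of its underside
There are look-alikes about, which are no part of the job. Leave any orange or purple look-alike of the cell alone.

How it is judged (in metres and radians):
On the way, in this order (a step that is already met when the one before it is completed fails the run):
1. the module sits fully home in the pocket, the bail still open (horizontal distance between module and pocket below 0.005 m and z of module in the frame of pocket between -0.004 and 0.004 m and angle between the x axis of module and the x axis of socket, either way round below 0.08 rad and angle between module's own z axis and vertical below 0.08 rad and value of joint bail above 0.8 rad), for 0.2 s.
2. the bail is shut over the seated module (horizontal distance between module and pocket below 0.005 m and z of module in the frame of pocket between -0.004 and 0.004 m and angle between the x axis of module and the x axis of socket, either way round below 0.08 rad and angle between module's own z axis and vertical below 0.08 rad and value of joint bail below 0.06 rad), for 0.2 s.
3. the cell lies on its side in the cradle, released (all of step 2 and x of cell_center in the frame of cradle_seat between -0.012 and 0.012 m and y of cell_center in the frame of cradle_seat between -0.005 and 0.005 m and z of cell_center in the frame of cradle_seat between -0.005 and 0.005 m and angle between the z axis of cell and the x axis of cradle, either way round below 0.08 rad and contact force between the fingers and cell below 0.1 N and linear speed of cell below 0.03 m/s), for 0.2 s.
4. the toggle is fully over, away from the robot (value of joint toggle above 0.85 rad), for 0.2 s.
At the end, for the whole second after the job is handed in: Module in the pocket (within 5 mm sideways, 4 mm of the floor, 0.08 rad), bail shut over it (below 0.06 rad), cell at rest on its side in the saddles (within 12 mm along, 5 mm across and in height, 0.08 rad; either end first), toggle over (above 0.85 rad), done in that order (all of step 3 and linear speed of module below 0.03 m/s and value of joint toggle above 0.85 rad); the robot touches nothing.
It fails at once if the cell topples and lies on the bench (height (world z) of cell_center below 0.03 m and angle between cell's own z axis and vertical above 0.8 rad).
It fails at once if the cell is dropped or thrown (falling free faster than 0.9 m/s, a drop of about 4 cm) (linear speed of cell above 0.9 m/s and contact force between the fingers and cell below 0.1 N).
It fails at once if a bystander is moved by more than 40 mm (distance of any of spool, shortcell, widemodule, driver, cleaner from where it was at the start of the episode above 0.04 m).
It also fails if it takes over 72 s, if anything falls off the work surface, if the arm or the gripper's body presses on something with over 40 N, if the wrist force passes 120 N, or if a joint passes its speed limit or range.

## Working session

There is one attempt and no reset: what is moved stays moved. The work goes in short steps, Python scripts to look and compute and a tool call to move; the robot and the scene stay as the last step left them, time stands still between calls to the robot, and variables do not carry over. Pictures are saved under pics/ and viewed, at most 10 in all, crops included, and the job is handed in when it is done.

Besides the shell and the picture viewer there is one more tool, called after ">>>" as a command line: name --pt "numbers of a row" for each row, then --argument value for the rest. step_arm: Moves the arm, as the interface text tells. Its arguments: {"type":"object","properties":{"linear":{"type":"array"},"turn":{"type":"array"},"fingers":{"type":"number"},"force":{"type":"number"}},"required":["linear","turn"]}

```bash
ls; mkdir -p pics; cat > h.py <<'E'
import numpy as np, cv2, pickle, sys
from workcell import env, cams
from scipy.spatial.transform import Rotation as R
def grab(n):
    s=env.state(); f=cams.grab_frame(n); f['state']=s
    if 'extrinsics' not in f:
        T=np.eye(4);T[:3,:3]=R.from_euler('xyz',s['ee_rot'],degrees=True).as_matrix();T[:3,3]=s['ee_pos']
        f['extrinsics']=T@np.array(f['tool_from_camera'])
    return f
def save(f,name,crop=None,scale=1):
    pickle.dump(f,open(name+'.pkl','wb'));im=f['color']
    if crop: x,y,w,h=crop; im=im[y:y+h,x:x+w]
    cv2.imwrite('pics/'+name+'.png',cv2.resize(im,None,fx=scale,fy=scale,interpolation=cv2.INTER_CUBIC))
def load(n): return pickle.load(open(n+'.pkl','rb'))
def px(f,u,v,z):
    E=np.array(f['extrinsics']);d=E[:3,:3]@np.array([(u-f['cx'])/f['fx'],(v-f['cy'])/f['fy'],1]);c=E[:3,3]
    return (c+d*(z-c[2])/d[2]).round(1)
def proj(f,P):
    E=np.linalg.inv(np.array(f['extrinsics']));p=E[:3,:3]@np.array(P,float)+E[:3,3]
    return np.round([f['fx']*p[0]/p[2]+f['cx'],f['fy']*p[1]/p[2]+f['cy']],1)
E
python3 - <<'E'
from h import *
for n in('scene','side'):
    f=grab(n);save(f,n,scale=1.25);print(n,f['fx'],np.array(f['extrinsics']).round(2).tolist())
s=env.state();print(s)
E
```

```text
pics
scene 547.1518212991222 [[0.72, 0.58, -0.39, 1043.19], [0.7, -0.58, 0.41, -415.77], [0.01, -0.57, -0.82, 1019.41], [0.0, 0.0, 0.0, 1.0]]
side 524.273579239157 [[-0.88, -0.26, 0.4, 44.53], [-0.48, 0.5, -0.72, 963.44], [-0.01, -0.83, -0.56, 855.5], [0.0, 0.0, 0.0, 1.0]]
{'time_s': 0.1, 'qpos': array([-7.25370356e+01,  1.83462985e+01,  8.96980609e+01, -1.54410541e-03,
        7.20426875e+01, -1.14731667e+00]), 'qvel': array([ 0.01062659, -0.15907485, -0.15659828,  0.08854557, -0.05787554,
       -0.06961391]), 'effort': array([ 5.45096445e-04, -4.13333094e+01, -2.32509291e+01,  7.29640061e-02,
        4.21560800e-02, -5.43398346e-05]), 'ee_pos': array([ 183.35322224, -544.54132112,  224.23035117]), 'ee_rot': array([-1.79912941e+02, -2.75081519e-04,  1.86107580e+01]), 'force': array([ 0.39950173, -0.25276024,  0.17353067]), 'torque': array([0.00954685, 0.01279464, 0.00569549]), 'gripper_force': 0.0, 'gripper_width': 91.12719902149908}
```

View pics/scene.png

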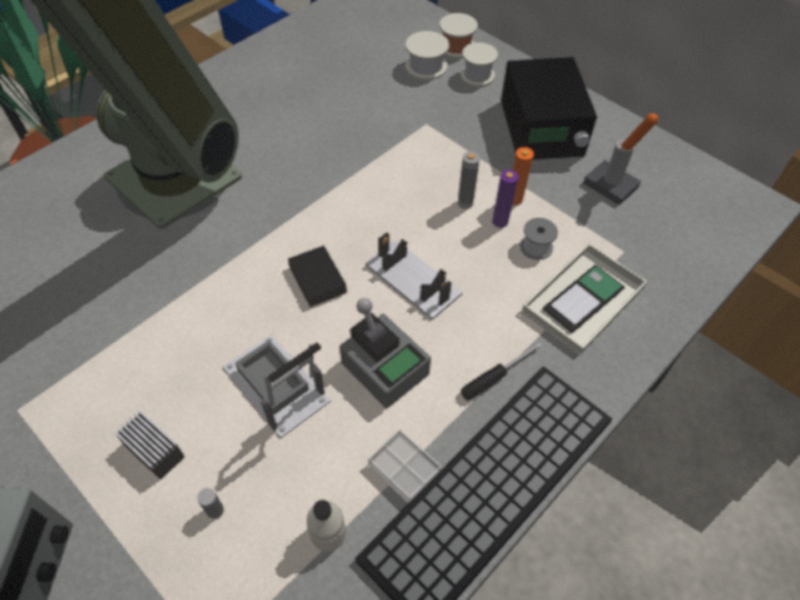

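View pics/side.png

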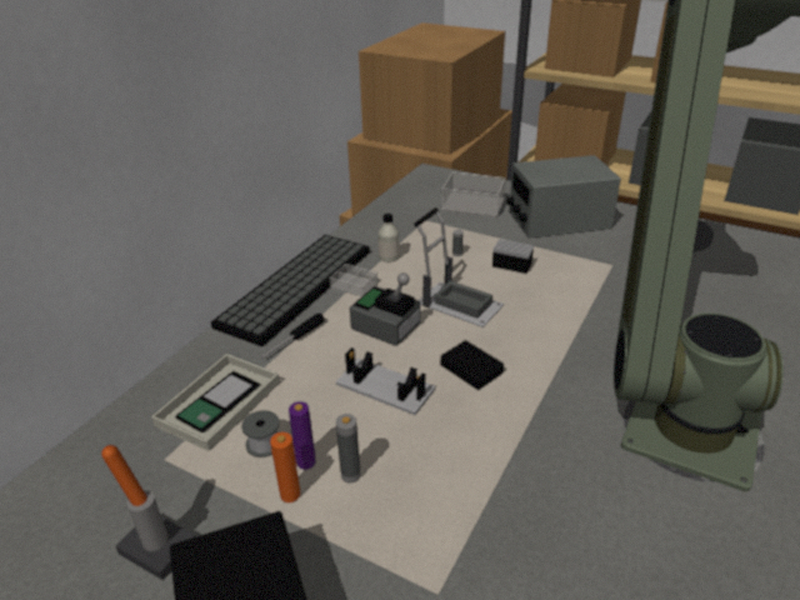

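Scene view (800-px scale): module about (150,443), socket (275,385) with its bail standing open, cradle (413,278), tester (385,360) with tip (365,304), cell top (470,157). The side view agrees: cell top (347,420), and the orange and purple look-alikes stand beside it.

```bash
python3 - <<'E'
from h import *
f=load('scene');g=load('side')
for n,u,v,z in [('modtopA',118,436,55),('modtopB',140,413,55),('modtopC',183,455,55),('modtopD',163,475,55),('modbotD',165,476,0),('plate1',223,366,6),('plate2',268,338,6),('plate3',329,400,6),('plate4',281,434,6),('rimA',235,362,30),('gripA',270,380,150),('gripB',319,349,150),
 ('cellTop',470,156,130),('cellfoot',467,205,0),('purple',508,174,130),('crA',366,267,10),('crB',393,244,10),('crC',461,294,10),('crD',432,315,10),('tip',365,304,115),('tA',341,347,60),('tB',387,317,60),('tC',430,356,60),('tD',388,391,60),('wide',317,275,28),('spool',540,228,50)]:
  print(n,px(f,u/1.25,v/1.25,z))
for n,u,v,z in [('cellTop',347,420,130),('modtop',513,250,55),('tip',403,279,115),('cellfoot',349,478,0),('gripA',415,224,150),('gripB',438,210,150)]: print('side',n,px(g,u/1.25,v/1.25,z))
E
```

```text
modtopA [ 450.1 -401.3   55. ]
modtopB [ 441.3 -356.6   55. ]
modtopC [ 544.9 -350.6   55. ]
modtopD [ 549.6 -389.2   55. ]
modbotD [ 524.9 -386.5    0. ]
plate1 [ 436.4 -206.     6. ]
plate2 [ 447.4 -116.9    6. ]
plate3 [ 611.5 -123.3    6. ]
plate4 [ 601.4 -217.4    6. ]
rimA [ 458.9 -192.3   30. ]
gripA [ 589.  -202.7  150. ]
gripB [ 600.5 -118.7  150. ]
cellTop [478.5 366.1 130. ]
cellfoot [484.6 368.7   0. ]
purple [558.7 379.3 130. ]
crA [458.9 109.9  10. ]
crB [455.7 184.9  10. ]
crC [626.1 187.8  10. ]
crD [619.7 117.1  10. ]
tip [572.5   1.6 115. ]
tA [577.4 -60.2  60. ]
tB [589.4  34.4  60. ]
tC [692.7  29.4  60. ]
tD [688.8 -63.5  60. ]
wide [419.2  25.2  28. ]
spool [647.6 382.4  50. ]
side cellTop [475.4 370.3 130. ]
side modtop [ 472.8 -358.7   55. ]
side tip [601.4 -42.1 115. ]
side cellfoot [478.  374.8   0. ]
side gripA [ 661.2 -210.4  150. ]
side gripB [ 645.3 -297.3  150. ]
```

```bash
cat >> h.py <<'E'
def plan(*targets):
    s=env.state();p=np.array(s['ee_pos']);M=R.from_euler('xyz',s['ee_rot'],degrees=True);y0=s['ee_rot'][2]
    print('now',round(s['time_s'],2),p.round(1),np.round(s['ee_rot'],2),'w',round(s['gripper_width'],1))
    for t in targets:
        d=M.inv().apply(np.array(t[:3])-p)/300
        dy=(t[3]-y0+180)%360-180
        print(t,d.round(4),'turn',round(-dy/360,4),'rows',round(max(np.linalg.norm(d)*300/62.5,abs(dy)/10.7),1))
E
python3 - <<'E'
from h import *
plan((496,-374,210,5),(340,-455,220,10))
f=grab('wrist');print(np.array(f['tool_from_camera']).round(3).tolist(),f['fx'])
E
```

```text
now 0.1 [ 183.4 -544.5  224.2] [-179.91   -0.     18.61] w 91.1
(496, -374, 210, 5) [ 1.1691 -0.2061  0.0478] turn 0.0378 rows 5.7
(340, -455, 220, 10) [ 0.5901 -0.1162  0.0143] turn 0.0239 rows 2.9
[[0.0, -0.96, -0.28, 79.341], [1.0, 0.0, -0.001, 0.532], [0.001, -0.28, 0.96, -160.472], [0.0, 0.0, 0.0, 1.0]] 330.72929241435304
```

```bash
python3 - <<'E'
from h import *
plan((440,-330,200,5))
E
```

```text
now 0.15 [ 183.4 -544.6  224.3] [-179.93   -0.     18.61] w 91.2
(440, -330, 200, 5) [ 1.0389 -0.405   0.0817] turn 0.0378 rows 5.4
```

>>> step_arm --pt "0.98 -0.4 0.08" --pt "0.98 -0.4 0.08" --pt "0.98 -0.4 0.08" --pt "0.98 -0.4 0.08" --pt "0.98 -0.4 0.08" --pt "0.98 -0.4 0.08" --pt "0.98 -0.4 0.08" --pt "0.98 -0.4 0.08" --turn '[0.0378,0.0378,0.0378,0.0378,0.0378,0.0378,0.0378,0.0378]'

```text
time_s: 1.15
ee_pos: [422.8, -338.4, 201.0]
ee_rot: [180.0, 0.0, 4.9]
force: [-0.3, 0.8, 0.9]
gripper_width: 91.2
gripper_force: 0.0
```

```bash
python3 - <<'E'
from h import *
plan((440,-330,200,5))
f=grab('wrist');save(f,'w1',scale=1.25);print(f['state']['qvel'].round(1))
E
```

```text
now 1.15 [ 422.8 -338.4  201. ] [1.7998e+02 3.0000e-02 4.9100e+00] w 91.2
(440, -330, 200, 5) [ 0.0594 -0.0231  0.0033] turn -0.0002 rows 0.3
[-0.6 -0.2 -0.1  0.2 -0.1  0.1]
```

View pics/w1.png

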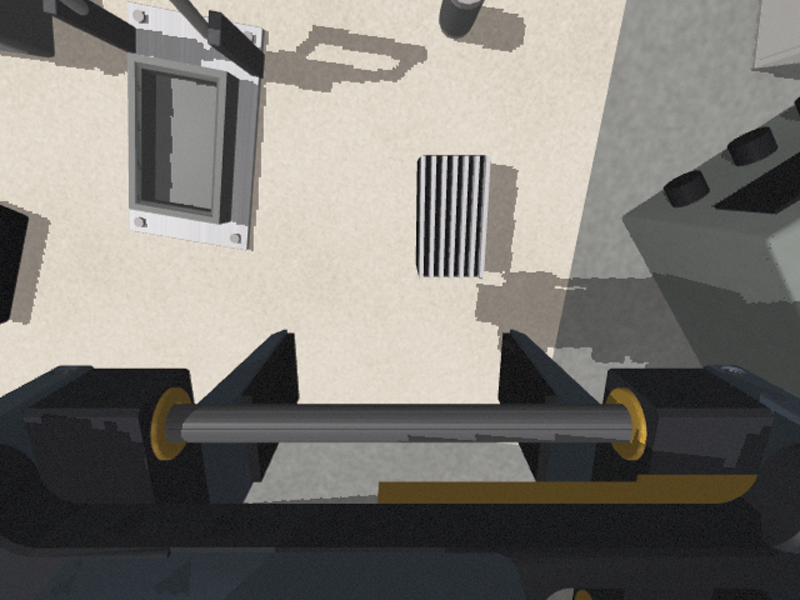

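Wrist view (800-px scale): module top (417..489, 156..277). Socket rim corners are near (129,57), (228,70), (218,222) and (129,208), with the posts and bail at the top.

```bash
python3 - <<'E'
from h import *
f=load('w1')
def q(n,pts,z):
    P=np.array([px(f,u/1.25,v/1.25,z)[:2] for u,v in pts]);print(n,P.tolist(),'c',P.mean(0))
    (c,s,a)=cv2.minAreaRect(P.astype(np.float32));print(c,s,a)
q('mod',[(417,156),(489,156),(485,277),(417,277)],55)
q('rim',[(129,57),(228,70),(218,222),(129,208)],30)
save(f,'w1c',crop=(70,0,180,220),scale=2.7)
E
```

```text
mod [[520.5, -343.7], [524.8, -393.9], [438.8, -403.7], [434.3, -352.3]] c [ 479.6 -373.4]
(479.6500244140625, -373.7000427246094) (87.25291442871094, 51.59285354614258) 5.697413444519043
rim [[570.6, -134.0], [568.3, -203.9], [459.6, -192.9], [464.5, -123.8]] c [ 515.75 -163.65]
(516.4000244140625, -163.85003662109375) (69.79930114746094, 110.98875427246094) 84.50871276855469
```

View pics/w1c.png

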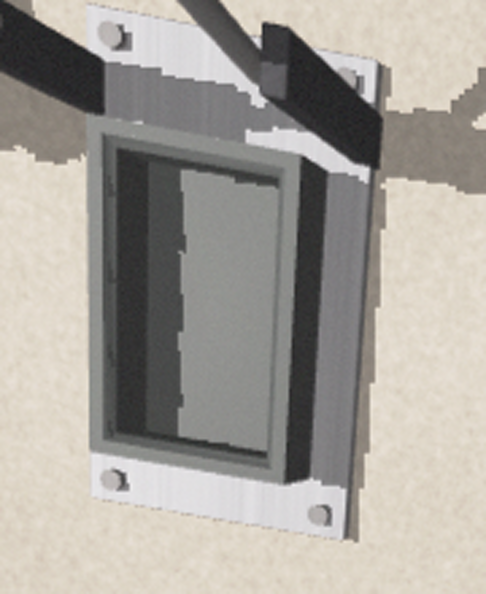

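Enlarged: the rim's outer corners are at crop (91,116), (303,157), (284,482) and (92,450).

```bash
python3 - <<'E'
from h import *
f=load('w1')
def q(n,pts,z):
    P=np.array([px(f,70+u/2.7,v/2.7,z)[:2] for u,v in pts]);print(n,P.tolist(),'c',P.mean(0),cv2.minAreaRect(P.astype(np.float32)))
q('rim',[(91,116),(303,157),(284,482),(92,450)],30)
q('mouth',[(104,132),(284,166),(270,468),(104,438)],30)
q('plate',[(88,5),(380,62),(347,540),(92,497)],6)
plan((479.7,-373.6,95,5.7),(479.7,-373.6,40,5.7))
E
```

```text
rim [[572.8, -134.6], [566.6, -203.7], [458.7, -193.6], [464.3, -124.7]] c [ 515.6  -164.15] ((515.4500732421875, -164.1999969482422), (69.37750244140625, 109.05525970458984), 84.7865219116211)
mouth [[568.4, -138.4], [563.3, -197.3], [463.4, -188.7], [468.9, -129.4]] c [ 516.   -163.45] ((515.91650390625, -163.35919189453125), (59.55340576171875, 100.26947021484375), 85.05122375488281)
plate [[611.8, -122.5], [603.3, -221.9], [434.7, -207.9], [443.2, -107.9]] c [ 523.25 -165.05] ((523.2612915039062, -165.0664520263672), (100.360595703125, 169.23074340820312), 85.14154052734375)
now 1.2 [ 422.8 -338.5  201.1] [1.7998e+02 2.0000e-02 4.8800e+00] w 91.4
(479.7, -373.6, 95, 5.7) [0.1793 0.1324 0.3535] turn -0.0023 rows 2.0
(479.7, -373.6, 40, 5.7) [0.1793 0.1324 0.5368] turn -0.0023 rows 2.8
```

>>> step_arm --pt "0.18 0.132 0.25" --pt "0.18 0.132 0.35" --pt "0.18 0.132 0.45" --pt "0.18 0.132 0.537" --pt "0.18 0.132 0.537" --pt "0.18 0.132 0.537" --turn '[-0.0023,-0.0023,-0.0023,-0.0023,-0.0023,-0.0023]'

```text
time_s: 1.95
ee_pos: [481.2, -373.4, 41.1]
ee_rot: [179.9, -0.1, 5.8]
force: [0.7, -0.1, -0.4]
gripper_width: 91.4
gripper_force: 0.0
```

>>> step_arm --pt "0 0 0" --pt "0 0 0" --pt "0 0 0" --pt "0 0 0" --pt "0 0 0" --pt "0 0 0" --pt "0 0 0" --pt "0 0 -0.1" --pt "0 0 -0.2" --pt "0 0 -0.3" --pt "0 0 -0.3" --pt "0 0 -0.3" --turn '[0,0,0,0,0,0,0,0,0,0,0,0]' --fingers 1 --force 25

```text
time_s: 3.45
ee_pos: [480.0, -371.3, 128.1]
ee_rot: [-179.9, 0.1, 5.8]
force: [-0.3, -0.4, -2.9]
gripper_width: 49.7
gripper_force: 25.0
```

```bash
python3 - <<'E'
from h import *
plan((515.8,-163.8,130,-5),(515.8,-163.8,75,-5))
f=grab('wrist');save(f,'w2',scale=1.25)
E
```

```text
now 3.45 [ 480.  -371.3  128.1] [-1.7986e+02  1.4000e-01  5.8300e+00] w 49.7
(515.8, -163.8, 130, -5) [ 0.1888 -0.676  -0.0053] turn 0.0301 rows 3.4
(515.8, -163.8, 75, -5) [ 0.1893 -0.6755  0.1781] turn 0.0301 rows 3.5
```

View pics/w2.png

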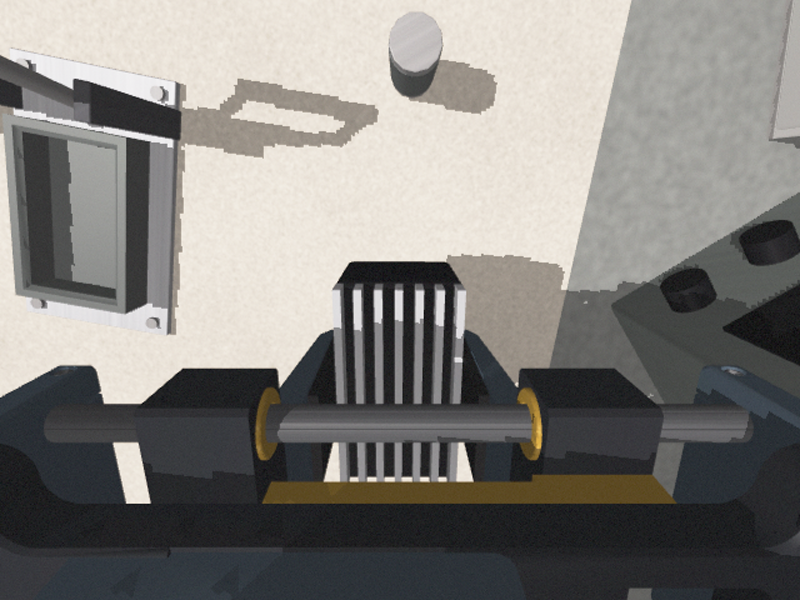

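Module is held square; its fins span v = 284..481 at the front and back ends.

```bash
python3 - <<'E'
from h import *
f=load('w2');p=f['state']['ee_pos'];M=R.from_euler('xyz',f['state']['ee_rot'],degrees=True)
for u,v in[(340,284),(458,284),(340,481),(465,481)]:
  print(M.inv().apply(px(f,u/1.25,v/1.25,142)-p).round(1))
def q(n,pts,z):
    P=np.array([px(f,u/1.25,v/1.25,z)[:2] for u,v in pts]);print(n,P.tolist(),'c',P.mean(0),cv2.minAreaRect(P.astype(np.float32)))
q('rim',[(4,114),(128,137),(124,312),(16,294)],30)
E
```

```text
[ 43.8 -20.7 -14. ]
[ 43.9  22.2 -14.1]
[-41.9 -24.1 -13.8]
[-41.8  28.8 -13.9]
rim [[573.2, -133.9], [567.9, -204.0], [459.0, -192.5], [464.2, -123.7]] c [ 516.075 -163.525] ((516.050048828125, -163.85000610351562), (70.28888702392578, 110.73056030273438), 84.65394592285156)
```

```bash
python3 - <<'E'
from h import *
f=load('scene');g=load('side');c=np.array([515.9,-163.8,0]);Y=R.from_euler('z',-5.2,degrees=True)
for t in(.8,1.0,1.2,1.4,1.57,1.75,1.9):
  P=[c+Y.apply([68-130*np.cos(t)+15*np.sin(t),y,70+130*np.sin(t)+15*np.cos(t)]) for y in(-42,42)]
  print(t,P[0].round(),[ (proj(h,p)*1.25).round().tolist() for h in(f,g) for p in P])
plan((515.2,-163.8,130,-5.2),(515.2,-163.8,90,-5.2),(515.2,-163.8,47.5,-5.2))
E
```

```text
0.8 [ 500. -205.  174.] [[228.0, 335.0], [275.0, 305.0], [480.0, 232.0], [461.0, 248.0]]
1.0 [ 522. -207.  187.] [[234.0, 340.0], [283.0, 309.0], [471.0, 223.0], [452.0, 239.0]]
1.2 [ 547. -209.  197.] [[242.0, 348.0], [292.0, 316.0], [461.0, 217.0], [441.0, 232.0]]
1.4 [ 573. -211.  201.] [[252.0, 359.0], [302.0, 326.0], [451.0, 212.0], [431.0, 228.0]]
1.57 [ 595. -213.  200.] [[261.0, 370.0], [311.0, 336.0], [442.0, 210.0], [422.0, 225.0]]
1.75 [ 618. -215.  195.] [[272.0, 383.0], [321.0, 349.0], [433.0, 209.0], [413.0, 224.0]]
1.9 [ 636. -217.  188.] [[280.0, 395.0], [330.0, 360.0], [426.0, 210.0], [406.0, 225.0]]
now 3.5 [ 479.9 -371.2  127.7] [-1.7983e+02  1.7000e-01  5.8300e+00] w 49.6
(515.2, -163.8, 130, -5.2) [ 0.1871 -0.6759 -0.0062] turn 0.0306 rows 3.4
(515.2, -163.8, 90, -5.2) [ 0.1875 -0.6755  0.1272] turn 0.0306 rows 3.4
(515.2, -163.8, 47.5, -5.2) [ 0.1879 -0.6751  0.2688] turn 0.0306 rows 3.6
```

>>> step_arm --pt "0.05 -0.17 0" --pt "0.09 -0.34 0" --pt "0.14 -0.5 0" --pt "0.187 -0.676 0" --pt "0.187 -0.676 0" --pt "0.187 -0.676 0.127" --pt "0.187 -0.676 0.127" --pt "0.187 -0.676 0.127" --turn '[0.01,0.02,0.0306,0.0306,0.0306,0.0306,0.0306,0.0306]'

```text
time_s: 4.5
ee_pos: [516.5, -165.5, 91.9]
ee_rot: [180.0, 0.0, -5.2]
force: [0.8, 0.0, -2.2]
gripper_width: 50.1
gripper_force: 25.0
```

```bash
python3 - <<'E'
from h import *
plan((515.2,-163.8,90,-5.2),(515.2,-163.8,62,-5.2),(515.2,-163.8,48.5,-5.2))
f=grab('wrist');save(f,'w3',scale=1.25)
E
```

```text
now 4.5 [ 516.5 -165.5   91.9] [179.99   0.    -5.24] w 50.1
(515.2, -163.8, 90, -5.2) [-0.0047 -0.0053  0.0063] turn -0.0001 rows 0.0
(515.2, -163.8, 62, -5.2) [-0.0047 -0.0053  0.0997] turn -0.0001 rows 0.5
(515.2, -163.8, 48.5, -5.2) [-0.0047 -0.0053  0.1447] turn -0.0001 rows 0.7
```

View pics/w3.png

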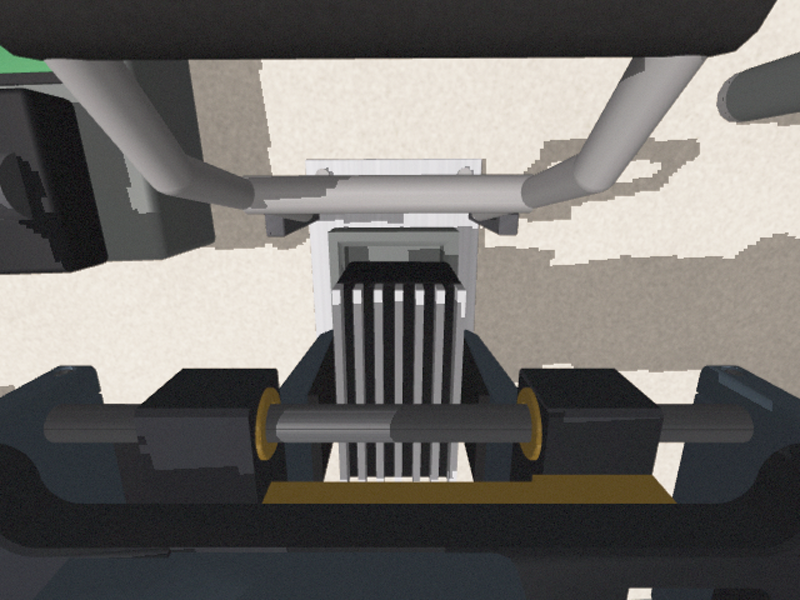

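Bail is upright and ahead. The rim's far edge is at (329..462, 228), with the module lined up just before it.

```bash
python3 - <<'E'
from h import *
f=load('w3');c=np.array([515.2,-163.8,30]);Y=R.from_euler('z',-5.2,degrees=True)
for p in [(329,228),(462,228),(338,240),(452,240)]:
  P=px(f,p[0]/1.25,p[1]/1.25,30);print(Y.inv().apply(P-c).round(1))
E
```

```text
[57.5 34.8  0. ]
[ 57.4 -36.    0. ]
[51.1 30.2  0. ]
[ 51.1 -31.    0. ]
```

>>> step_arm --pt "-0.002 -0.004 0.0" --pt "-0.002 -0.004 0.05" --pt "-0.002 -0.004 0.08" --pt "-0.002 -0.004 0.1" --pt "-0.002 -0.004 0.12" --pt "-0.002 -0.004 0.135" --pt "-0.002 -0.004 0.143" --pt "-0.002 -0.004 0.143" --pt "-0.002 -0.004 0.143" --turn '[0,0,0,0,0,0,0,0,0]'

```text
time_s: 5.68
ee_pos: [522.2, -164.2, 54.6]
ee_rot: [179.9, -0.9, -5.3]
force: [1.5, 5.1, 28.6]
gripper_width: 49.7
gripper_force: 25.0
```

```bash
python3 - <<'E'
from h import *
plan((516,-164.2,49,-5.2))
f=grab('wrist');save(f,'w4',crop=(200,130,240,280),scale=2.1);print(env.state()['force'],env.state()['qvel'].round(1))
E
```

```text
now 5.67 [ 522.2 -164.2   54.6] [179.93  -0.9   -5.28] w 49.7
(516, -164.2, 49, -5.2) [-0.021   0.0019  0.0184] turn -0.0002 rows 0.1
[ 1.83369256  3.78719751 28.75656592] [ 0.   0.   0.   0.  -0.   0.1]
```

View pics/w4.png

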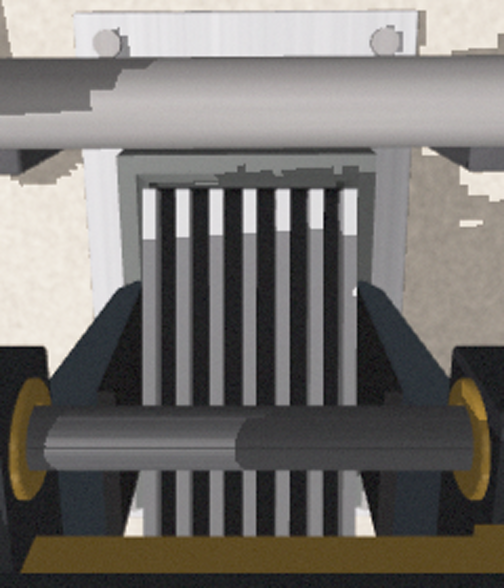

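```bash
python3 - <<'E'
from h import *
f=load('w4');c=np.array([515.8,-164,0]);Y=R.from_euler('z',-5.2,degrees=True)
for n,u,v,z in [('fin L',143,188,68),('fin R',357,188,68),('fin L',143,188,63),('fin R',357,188,63),('rim',120,153,30),('rim',377,153,30),('mouthin',142,176,30),('mouthin',358,176,30),('wallL',122,250,30),('wallR',376,250,30)]:
  P=px(f,200+u/2.1,130+v/2.1,z);print(n,Y.inv().apply(P-c).round(1))
E
```

```text
fin L [53.4 22.9 68. ]
fin R [ 53.4 -23.6  68. ]
fin L [52.4 23.6 63. ]
fin R [ 52.3 -24.4  63. ]
rim [55.3 34.6 30. ]
rim [ 55.3 -34.6  30. ]
mouthin [49.1 29.  30. ]
mouthin [ 49.  -29.8  30. ]
wallL [28.1 35.4 30. ]
wallR [ 28.  -35.7  30. ]
```

```bash
python3 - <<'E'
from h import *
for n,pts in(('w2',[(345,262),(460,262)]),('w3',[(345,262),(458,262)])):
  f=load(n);p=f['state']['ee_pos'];M=R.from_euler('xyz',f['state']['ee_rot'],degrees=True)
  for u,v in pts: print(M.inv().apply(px(f,u/1.25,v/1.25,p[2]-41)-p).round(1))
E
```

```text
[ 41.6 -25.8  40.9]
[41.6 31.  40.8]
[ 41.7 -25.8  41. ]
[41.7 30.  41. ]
```

>>> step_arm --pt "0 0 -0.03" --pt "-0.0 0 -0.08" --pt "-0.0 0 -0.145" --pt "-0.0 0 -0.145" --pt "-0.0 0 -0.145" --pt "-0.0 0 -0.145" --pt "-0.0 0 -0.145" --pt "-0.0 0 -0.145" --turn '[0,0,0,0,0,0,0,0]'

```text
time_s: 6.72
ee_pos: [515.6, -163.4, 92.0]
ee_rot: [-180.0, 0.0, -5.2]
force: [-0.2, -0.2, -3.6]
gripper_width: 50.0
gripper_force: 25.0
```

```bash
python3 - <<'E'
from h import *
plan((516,-164.2,49,-5.2))
f=grab('wrist');save(f,'w5',crop=(200,130,240,280),scale=2.1);print(env.state()['force'],env.state()['qvel'].round(1))
E
```

```text
now 6.72 [ 515.6 -163.4   92. ] [-1.80e+02  4.00e-02 -5.19e+00] w 50.0
(516, -164.2, 49, -5.2) [0.0015 0.0025 0.1433] turn 0.0 rows 0.7
[-0.0038192   0.62131101 -2.64116171] [-0.  -0.2 -0.2 -0.1  0.  -0. ]
```

View pics/w5.png

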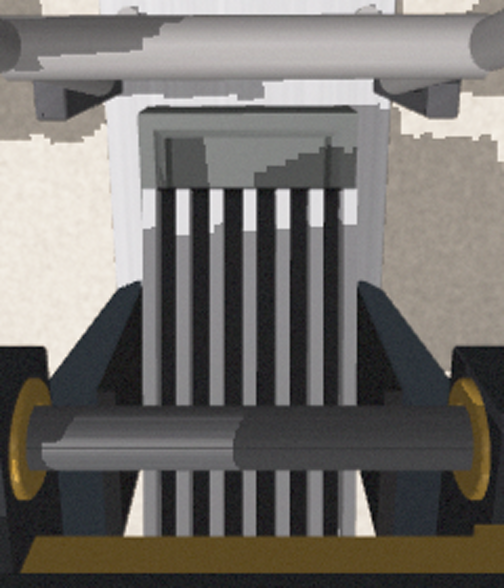

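Fins' front edge moved to crop v = 188 and the black front face is hidden, so the module pitched nose-up in the grip. I'll compute how much.

```bash
python3 - <<'E'
from h import *
f5=load('w5');T=np.array(f5['tool_from_camera'])
def pj(x,y,z):
  q=np.linalg.inv(T)@[x,y,z,1];return (f5['fx']*q[0]/q[2]+f5['cx'],f5['fy']*q[1]/q[2]+f5['cy'])
for xo in(0,1,2,3):
 for a in(-4,-2,0,2,4,6,8,10):
  c,s=np.cos(np.radians(a)),np.sin(np.radians(a))
  def r(x,z): # z down tool, axis at (0,-8); nose up a
    z+=8; return (x*c+z*s, -x*s+z*c-8)
  o=[]
  for x,z in((45+xo,-14),(45+xo,41),(-45+xo,-14)):
    X,Z=r(x,z);o.append(round(pj(X,0,Z)[1]*1.25))
  print(xo,a,o)
E
```

```text
0 -4 [278, 261, 492]
0 -2 [280, 258, 490]
0 0 [281, 255, 488]
0 2 [283, 252, 485]
0 4 [284, 250, 483]
0 6 [286, 247, 481]
0 8 [289, 244, 478]
0 10 [291, 242, 476]
1 -4 [276, 259, 490]
1 -2 [277, 256, 488]
1 0 [278, 253, 486]
1 2 [280, 250, 483]
1 4 [282, 248, 481]
1 6 [284, 245, 479]
1 8 [286, 242, 476]
1 10 [288, 240, 474]
2 -4 [273, 257, 488]
2 -2 [274, 254, 486]
2 0 [276, 251, 484]
2 2 [277, 248, 482]
2 4 [279, 246, 479]
2 6 [281, 243, 477]
2 8 [283, 240, 475]
2 10 [286, 238, 472]
3 -4 [270, 255, 486]
3 -2 [271, 252, 484]
3 0 [273, 249, 482]
3 2 [275, 246, 480]
3 4 [276, 243, 478]
3 6 [278, 241, 475]
3 8 [281, 238, 473]
3 10 [283, 236, 471]
```

```bash
python3 - <<'E'
from h import *
plan((515.6,-163.4,125,-5.2),(480,-330,120,-5.2),(480,-330,51.5,-5.2))
E
```

```text
now 6.78 [ 515.7 -163.4   92.1] [-1.80e+02  2.00e-02 -5.18e+00] w 50.4
(515.6, -163.4, 125, -5.2) [-4.000e-04 -1.000e-04 -1.096e-01] turn 0.0 rows 0.5
(480, -330, 120, -5.2) [-0.0684  0.5637 -0.0929] turn 0.0 rows 2.8
(480, -330, 51.5, -5.2) [-0.0683  0.5637  0.1354] turn 0.0 rows 2.8
```

>>> step_arm --pt "0 0 -0.11" --pt "-0.03 0.18 -0.11" --pt "-0.05 0.37 -0.1" --pt "-0.068 0.564 -0.09" --pt "-0.068 0.564 -0.09" --pt "-0.068 0.564 0.0" --pt "-0.068 0.564 0.08" --pt "-0.068 0.564 0.12" --pt "-0.068 0.564 0.135" --pt "-0.068 0.564 0.135" --pt "-0.068 0.564 0.135" --turn '[0,0,0,0,0,0,0,0,0,0,0]'

```text
time_s: 8.15
ee_pos: [480.8, -330.4, 52.7]
ee_rot: [179.9, -0.1, -5.2]
force: [0.5, 1.1, -3.3]
gripper_width: 49.8
gripper_force: 25.0
```

>>> step_arm --pt "0 0 0" --pt "0 0 0" --pt "0 0 0" --pt "0 0 0" --pt "0 0 0" --pt "0 0 0" --pt "0 0 -0.15" --pt "0 0 -0.3" --pt "-0.15 0 -0.4" --pt "-0.2 0 -0.5" --pt "-0.2 0 -0.5" --pt "-0.2 0 -0.5" --pt "-0.2 0 -0.5" --turn '[0,0,0,0,0,0,0,0,0,0,0,0,0]' --fingers -1

```text
time_s: 9.78
ee_pos: [420.5, -324.3, 200.3]
ee_rot: [-179.9, 0.1, -5.2]
force: [-0.1, -0.3, -0.2]
gripper_width: 91.5
gripper_force: 0.0
```

```bash
python3 - <<'E'
from h import *
plan((480,-330,42,-5.2))
f=grab('wrist');f=grab('wrist');save(f,'w6',crop=(190,60,240,220),scale=2.5);print((np.array(proj(f,(480,-330,55)))))
E
```

```text
now 9.78 [ 420.5 -324.3  200.3] [-1.7992e+02  1.2000e-01 -5.1600e+00] w 91.5
(480, -330, 42, -5.2) [0.2004 0.0018 0.5273] turn 0.0001 rows 2.7
[318.6 168.1]
```

View pics/w6.png

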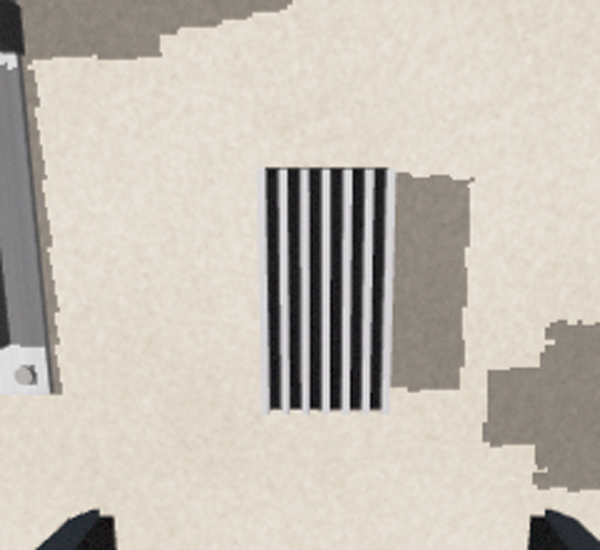

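Module lies flat; its top corners are at crop (259,168), (396,168), (390,412) and (264,412).

```bash
python3 - <<'E'
from h import *
f=load('w6')
P=np.array([px(f,190+u/2.5,60+v/2.5,55)[:2] for u,v in[(259,168),(396,168),(390,412),(264,412)]]);c=P.mean(0);print(P.tolist(),c,cv2.minAreaRect(P.astype(np.float32)))
plan((*c,42,-5.2),(*c,38,-5.2))
E
```

```text
[[516.8, -311.4], [512.5, -359.1], [425.3, -351.2], [429.5, -303.6]] [ 471.025 -331.325] ((471.01885986328125, -331.3517150878906), (47.8934211730957, 87.64774322509766), 84.89435577392578)
now 9.88 [ 420.5 -324.4  200.6] [-1.7993e+02  1.1000e-01 -5.1600e+00] w 91.2
(np.float64(471.025), np.float64(-331.32500000000005), 42, -5.2) [0.1707 0.0086 0.5282] turn 0.0001 rows 2.7
(np.float64(471.025), np.float64(-331.32500000000005), 38, -5.2) [0.1708 0.0086 0.5415] turn 0.0001 rows 2.7
```

>>> step_arm --pt "0.1 0.005 0.2" --pt "0.171 0.009 0.35" --pt "0.171 0.009 0.45" --pt "0.171 0.009 0.542" --pt "0.171 0.009 0.542" --pt "0.171 0.009 0.542" --pt "0.171 0.009 0.542" --turn '[0,0,0,0,0,0,0]'

```text
time_s: 10.75
ee_pos: [472.1, -332.6, 40.6]
ee_rot: [179.9, -0.1, -5.2]
force: [0.7, -0.2, -1.3]
gripper_width: 91.2
gripper_force: 0.0
```

>>> step_arm --pt "0 0 0" --pt "0 0 0" --pt "0 0 0" --pt "0 0 0" --pt "0 0 0" --pt "0 0 0" --pt "0 0 -0.05" --pt "0 0 -0.12" --pt "0 0 -0.2" --pt "0 0 -0.28" --pt "0 0 -0.28" --pt "0 0 -0.28" --pt "0 0 -0.28" --turn '[0,0,0,0,0,0,0,0,0,0,0,0,0]' --fingers 1 --force 45

```text
time_s: 12.38
ee_pos: [470.5, -331.6, 122.0]
ee_rot: [-179.9, 0.1, -5.2]
force: [0.1, -0.6, -2.4]
gripper_width: 49.7
gripper_force: 45.0
```

```bash
python3 - <<'E'
from h import *
plan((516,-163.9,120,-5.2),(516,-163.9,80,-5.2),(516,-163.9,65,-5.2))
f=grab('wrist');save(f,'w7');im=cv2.cvtColor(f['color'],cv2.COLOR_BGR2GRAY)
for u in (277,301,318,335,360): print(u,im[190:245:2,u].tolist())
print(env.state()['force'])
E
```

```text
now 12.38 [ 470.5 -331.6  122. ] [-1.7993e+02  1.3000e-01 -5.1900e+00] w 49.7
(516, -163.9, 120, -5.2) [ 0.1004 -0.5703  0.0071] turn 0.0 rows 2.8
(516, -163.9, 80, -5.2) [ 0.1007 -0.5701  0.1404] turn 0.0 rows 2.9
(516, -163.9, 65, -5.2) [ 0.1008 -0.5701  0.1904] turn 0.0 rows 2.9
277 [227, 230, 233, 232, 232, 230, 237, 231, 226, 226, 128, 20, 14, 11, 24, 23, 28, 30, 29, 27, 33, 33, 30, 29, 29, 36, 32, 29]
301 [231, 230, 229, 235, 229, 229, 234, 234, 220, 18, 20, 24, 15, 24, 29, 25, 31, 62, 94, 106, 222, 222, 221, 222, 224, 139, 139, 140]
318 [226, 228, 233, 231, 233, 229, 230, 233, 222, 24, 24, 20, 24, 24, 28, 23, 30, 70, 96, 107, 223, 222, 223, 221, 221, 223, 223, 142]
335 [232, 230, 231, 229, 228, 229, 226, 233, 222, 10, 25, 24, 20, 18, 22, 26, 14, 68, 95, 111, 222, 221, 221, 222, 221, 221, 215, 141]
360 [154, 149, 151, 150, 145, 145, 148, 150, 150, 149, 86, 30, 26, 22, 23, 22, 26, 27, 31, 29, 32, 31, 22, 31, 28, 28, 28, 33]
[-0.88863454 -0.86397896 -3.66665941]
```

>>> step_arm --pt "0.03 -0.18 0" --pt "0.06 -0.37 0" --pt "0.105 -0.57 0" --pt "0.105 -0.57 0" --pt "0.105 -0.57 0" --pt "0.105 -0.57 0.08" --pt "0.105 -0.57 0.14" --pt "0.105 -0.57 0.165" --pt "0.105 -0.57 0.18" --pt "0.105 -0.57 0.19" --pt "0.105 -0.57 0.19" --pt "0.105 -0.57 0.19" --pt "0.105 -0.57 0.19" --turn '[0,0,0,0,0,0,0,0,0,0,0,0,0]'

```text
time_s: 14.05
ee_pos: [518.1, -165.5, 68.9]
ee_rot: [179.9, -0.1, -5.2]
force: [-6.0, -0.0, 11.1]
gripper_width: 50.1
gripper_force: 45.0
```

```bash
python3 - <<'E'
from h import *
plan((517.3,-163.9,64.5,-5.2))
f=grab('wrist');save(f,'w8');im=cv2.cvtColor(f['color'],cv2.COLOR_BGR2GRAY)
for u in (318,): print(u,im[170:235,u].tolist())
for v in (192,): print(v,im[v,250:400:2].tolist())
print(env.state()['force'])
E
```

```text
now 14.05 [ 518.1 -165.5   68.9] [ 1.7991e+02 -8.0000e-02 -5.2000e+00] w 50.1
(517.3, -163.9, 64.5, -5.2) [-0.0031 -0.0052  0.0148] turn 0.0 rows 0.1
318 [186, 184, 183, 183, 178, 173, 165, 163, 155, 147, 138, 129, 119, 140, 158, 221, 222, 212, 56, 60, 60, 66, 90, 137, 135, 134, 136, 137, 137, 135, 132, 122, 121, 116, 112, 87, 78, 19, 27, 28, 21, 23, 18, 20, 26, 24, 29, 16, 22, 24, 21, 20, 29, 40, 70, 94, 95, 96, 106, 174, 222, 222, 222, 221, 221]
192 [226, 226, 223, 211, 81, 78, 81, 78, 78, 78, 79, 79, 79, 81, 80, 74, 77, 79, 78, 76, 77, 79, 76, 79, 80, 91, 92, 91, 93, 90, 90, 91, 88, 91, 90, 91, 94, 89, 92, 88, 91, 90, 88, 88, 90, 90, 89, 87, 88, 87, 88, 89, 89, 102, 105, 103, 103, 102, 103, 103, 101, 119, 139, 139, 141, 142, 140, 142, 146, 135, 146, 142, 225, 225, 227]
[-5.21343055 -0.43349049 11.04916612]
```

```bash
python3 - <<'E'
from h import *
f=load('w8');im=cv2.cvtColor(f['color'],cv2.COLOR_BGR2GRAY);p=f['state']['ee_pos'];M=R.from_euler('xyz',f['state']['ee_rot'],degrees=True)
for v in (196,202,205,210,214,220): print(v,im[v,250:395].tolist())
for u,v in((257,194),(372,194)): print(px(f,u,v,30),M.inv().apply(px(f,u,v,30)-p))
E
```

```text
196 [225, 225, 226, 224, 224, 220, 182, 139, 139, 139, 142, 138, 137, 139, 139, 138, 139, 139, 137, 138, 139, 138, 139, 139, 137, 138, 140, 138, 137, 139, 136, 138, 138, 140, 138, 139, 135, 139, 136, 138, 138, 136, 137, 137, 138, 137, 137, 137, 139, 136, 135, 135, 136, 134, 136, 134, 136, 138, 136, 136, 138, 135, 135, 138, 138, 134, 136, 136, 136, 134, 135, 134, 135, 138, 136, 135, 134, 137, 135, 134, 134, 134, 134, 133, 136, 135, 137, 132, 133, 135, 135, 134, 133, 135, 133, 135, 133, 132, 134, 133, 134, 133, 132, 135, 133, 134, 133, 135, 131, 131, 132, 132, 132, 130, 129, 132, 131, 132, 134, 131, 132, 131, 130, 140, 140, 134, 140, 143, 144, 143, 141, 136, 139, 141, 141, 145, 148, 145, 142, 151, 148, 148, 150, 160, 229]
202 [223, 225, 225, 226, 223, 222, 204, 138, 139, 138, 139, 138, 139, 139, 135, 100, 96, 108, 114, 111, 112, 113, 113, 113, 112, 115, 114, 115, 115, 113, 114, 115, 116, 111, 113, 115, 116, 109, 118, 116, 115, 114, 116, 118, 118, 116, 118, 118, 117, 115, 119, 119, 119, 117, 117, 120, 117, 119, 118, 119, 122, 121, 121, 120, 124, 120, 123, 119, 121, 120, 121, 121, 123, 1
[... 2311 characters left out ...]
, 139, 139, 138, 138, 137, 141, 134, 86, 90, 79, 98, 76, 24, 26, 25, 17, 24, 26, 21, 23, 13, 28, 28, 23, 28, 19, 28, 28, 25, 20, 19, 26, 23, 23, 14, 24, 27, 28, 24, 23, 21, 21, 27, 21, 21, 22, 26, 23, 28, 15, 20, 19, 24, 22, 22, 24, 24, 32, 23, 21, 23, 21, 30, 25, 26, 20, 23, 26, 21, 24, 21, 20, 32, 20, 23, 24, 22, 19, 20, 21, 24, 30, 26, 25, 23, 24, 24, 24, 24, 24, 23, 25, 24, 22, 12, 10, 20, 27, 13, 23, 20, 20, 26, 23, 22, 20, 21, 32, 80, 82, 83, 83, 91, 144, 142, 138, 142, 141, 138, 144, 142, 136, 141, 141, 143, 146, 150, 144, 133, 145, 142, 147, 148, 147, 146, 145]
[ 572.8 -133.8   30. ] [ 51.56307263 -36.6145995   38.94322026]
[ 566.5 -202.8   30. ] [51.54140965 32.67231671 39.05623461]
```

>>> step_arm --pt "-0.004 0 -0.01" --pt "-0.0065 0 -0.01" --pt "-0.0065 0 -0.005" --pt "-0.0065 0 0" --pt "-0.0065 0 0.01" --pt "-0.0065 0 0.01" --pt "-0.0065 0 0.01" --pt "-0.0065 0 0.01" --turn '[0,0,0,0,0,0,0,0]'

```text
time_s: 15.1
ee_pos: [516.2, -164.4, 63.3]
ee_rot: [180.0, -0.0, -5.2]
force: [-0.0, -0.7, -2.8]
gripper_width: 49.8
gripper_force: 45.0
```

>>> step_arm --pt "0 0 0.01" --pt "0 0 0.02" --pt "0 0 0.03" --pt "0 0 0.04" --pt "0 0 0.045" --pt "0 0 0.045" --pt "0 0 0.045" --turn '[0,0,0,0,0,0,0]'

```text
time_s: 15.98
ee_pos: [516.2, -164.4, 49.8]
ee_rot: [180.0, -0.0, -5.2]
force: [0.2, -0.2, -3.3]
gripper_width: 49.6
gripper_force: 45.0
```

>>> step_arm --pt "0 0 0.005" --pt "0 0 0.011" --pt "0 0 0.011" --pt "0 0 0.011" --turn '[0,0,0,0]'

```text
time_s: 16.48
ee_pos: [516.4, -164.4, 47.3]
ee_rot: [180.0, -0.0, -5.2]
force: [-2.0, 0.6, 5.8]
gripper_width: 49.8
gripper_force: 45.0
```

>>> step_arm --pt "0 0 0" --pt "0 0 0" --pt "0 0 0" --pt "0 0 0" --pt "0 0 0" --pt "0 0 -0.1" --pt "0 0 -0.2" --pt "0 0 -0.3" --pt "0 0 -0.3" --pt "0 0 -0.3" --turn '[0,0,0,0,0,0,0,0,0,0]' --fingers -1

```text
time_s: 17.73
ee_pos: [515.5, -164.2, 135.6]
ee_rot: [-180.0, 0.1, -5.2]
force: [0.3, -0.1, -0.5]
gripper_width: 91.3
gripper_force: 0.0
```

```bash
python3 - <<'E'
from h import *
f=grab('wrist');save(f,'w9');im=cv2.cvtColor(f['color'],cv2.COLOR_BGR2GRAY)
print(im[170:250,318].tolist());print(im[185:250,326].tolist())
c=np.array([516,-164,0]);Y=R.from_euler('z',-5.2,degrees=True)
for n,q in(('rimfront',(55,0,30)),('modfront',(45,0,63)),('modback',(-45,0,63)),('rimback',(-55,0,30)),('gripbar1.72',(68+19.3+14.8,0,70+128.5-2.2))): print(n,proj(f,c+Y.apply(q)))
t=1.72;b=c+Y.apply([68-130*np.cos(t)+15*np.sin(t),0,70+130*np.sin(t)+15*np.cos(t)]);print(b)
plan((516,-164,230,85),(b[0],b[1],230,84.8),(b[0],b[1],b[2]-6,84.8))
E
```

```text
[137, 137, 156, 221, 213, 78, 62, 91, 135, 135, 137, 133, 135, 135, 123, 120, 111, 61, 30, 19, 19, 24, 20, 20, 24, 52, 94, 130, 222, 222, 222, 221, 223, 222, 221, 222, 223, 223, 222, 223, 222, 222, 222, 222, 222, 220, 221, 221, 222, 223, 222, 221, 221, 222, 221, 220, 220, 221, 222, 221, 221, 220, 222, 222, 216, 139, 140, 136, 138, 141, 141, 138, 138, 138, 139, 138, 136, 137, 137, 138]
[120, 110, 65, 18, 28, 20, 22, 27, 24, 30, 29, 29, 32, 30, 34, 35, 32, 35, 36, 34, 37, 41, 34, 32, 36, 34, 30, 41, 44, 43, 42, 41, 47, 45, 44, 45, 44, 45, 43, 42, 48, 50, 46, 44, 47, 44, 50, 48, 45, 44, 41, 40, 44, 41, 42, 42, 39, 43, 38, 42, 41, 37, 44, 40, 47]
rimfront [317.8 177. ]
modfront [317.7 195.8]
modback [317.7 310.8]
rimback [317.8 303.1]
gripbar1.72 [316.2  56.8]
[ 617.73749618 -173.25883747  196.32590908]
now 17.77 [ 515.3 -164.1  135.1] [-1.7997e+02  1.4000e-01 -5.1800e+00] w 91.5
(516, -164, 230, 85) [ 0.0016 -0.0007 -0.3162] turn -0.2505 rows 8.4
(np.float64(617.7374961762789), np.float64(-173.2588374656059), 230, 84.8) [ 0.3422 -0.0006 -0.3171] turn -0.25 rows 8.4
(np.float64(617.7374961762789), np.float64(-173.2588374656059), np.float64(190.3259090765408), 84.8) [ 0.3425 -0.0005 -0.1848] turn -0.25 rows 8.4
```

```bash
python3 - <<'E'
from h import *
f=load('w9');im=cv2.cvtColor(f['color'],cv2.COLOR_BGR2GRAY)
print(im[0:170:2,318].tolist())
c=np.array([516,-164,0]);Y=R.from_euler('z',-5.2,degrees=True)
for t in(1.5,1.6,1.65,1.7,1.75,1.8):
  x,z=68-130*np.cos(t)+15*np.sin(t),70+130*np.sin(t)+15*np.cos(t)
  x2,z2=68-68*np.cos(t),70+68*np.sin(t)
  print(t,round(x,1),round(z,1),proj(f,c+Y.apply([x,0,z])),proj(f,c+Y.apply([x2,0,z2])))
E
```

```text
[234, 235, 233, 230, 231, 230, 231, 226, 230, 230, 232, 232, 233, 232, 229, 232, 234, 235, 233, 31, 37, 40, 42, 45, 43, 42, 46, 52, 47, 48, 45, 46, 48, 45, 45, 47, 48, 45, 42, 45, 44, 42, 36, 29, 189, 226, 226, 225, 230, 228, 228, 230, 226, 225, 222, 223, 226, 228, 226, 228, 227, 226, 230, 233, 174, 224, 223, 220, 224, 219, 121, 140, 158, 174, 183, 189, 187, 183, 176, 161, 134, 139, 138, 137, 138]
1.5 73.8 200.7 [316.2 165.6] [317.2 180.6]
1.6 86.8 199.5 [316.2 116.5] [317.2 165.9]
1.65 93.2 198.4 [316.2  91.4] [317.2 158.4]
1.7 99.6 197.0 [316.2  66.4] [317.2 150.8]
1.75 105.9 195.2 [316.2  41.9] [317.2 143.2]
1.8 112.1 193.2 [316.2  18.2] [317.2 135.6]
```

>>> step_arm --pt "0 0 -0.15" --pt "0.0 0 -0.32" --pt "0.05 0 -0.34" --pt "0.1 0 -0.36" --pt "0.2 0 -0.36" --pt "0.3 0 -0.36" --pt "0.336 0 -0.36" --pt "0.336 0 -0.36" --pt "0.336 0 -0.36" --pt "0.336 0 -0.36" --pt "0.336 0 -0.36" --pt "0.336 0 -0.36" --turn '[-0.03,-0.06,-0.09,-0.12,-0.15,-0.18,-0.21,-0.24,-0.25,-0.25,-0.25,-0.25]'

```text
time_s: 19.27
ee_pos: [616.4, -173.5, 244.1]
ee_rot: [-180.0, -0.0, 84.8]
force: [0.5, 0.4, -0.6]
gripper_width: 91.2
gripper_force: 0.0
```

```bash
python3 - <<'E'
from h import *
plan((616.1,-173.1,188.7,84.8));print(env.state()['qpos'].round(1))
E
```

```text
now 19.27 [ 616.4 -173.5  244.1] [-179.97   -0.     84.78] w 91.2
(616.1, -173.1, 188.7, 84.8) [ 0.001  -0.0012  0.1847] turn -0.0001 rows 0.9
[-16.7  23.7  78.5  -0.   77.8 -11.5]
```

>>> step_arm --pt "0 -0.001 0.1" --pt "0 -0.001 0.185" --pt "0 -0.001 0.185" --pt "0 -0.001 0.185" --turn '[0,0,0,0]'

```text
time_s: 19.77
ee_pos: [616.9, -173.7, 190.1]
ee_rot: [179.9, 0.0, 84.8]
force: [0.4, -0.1, -0.4]
gripper_width: 91.6
gripper_force: 0.0
```

>>> step_arm --pt "0 0 0" --pt "0 0 0" --pt "0 0 0" --pt "0 0 0" --pt "0 0 0" --pt "0 0 0" --pt "0 0 0" --pt "0 0 0" --turn '[0,0,0,0,0,0,0,0]' --fingers 1 --force 10

```text
time_s: 20.78
ee_pos: [616.3, -173.5, 188.9]
ee_rot: [-180.0, 0.0, 84.8]
force: [-0.4, -0.1, 0.2]
gripper_width: 13.8
gripper_force: 0.0
```

```bash
python3 - <<'E'
from h import *
s=env.state();print(s['ee_pos'],s['gripper_width'],s['gripper_force'])
Y=R.from_euler('z',-5.2,degrees=True);l=Y.inv().apply(np.array(s['ee_pos'])-[516,-164,0]);print(l)
ts=np.linspace(1.708,-0.03,20)
g=lambda t:np.array([68-130*np.cos(t)+15*np.sin(t),70+130*np.sin(t)+15*np.cos(t)])
for t in ts[1:]: d=(g(t)-g(1.708))/300;print(round(t,2),f"[0, {d[0]:.3f}, {-d[1]:.3f}],")
E
```

```text
[ 616.25046574 -173.46024218  188.9276409 ] 13.814053812568742 0.0
[100.69528095  -0.33534922 188.9276409 ]
1.62 [0, -0.039, -0.008],
1.53 [0, -0.079, -0.013],
1.43 [0, -0.119, -0.014],
1.34 [0, -0.158, -0.011],
1.25 [0, -0.198, -0.005],
1.16 [0, -0.236, 0.005],
1.07 [0, -0.274, 0.019],
0.98 [0, -0.310, 0.035],
0.88 [0, -0.345, 0.055],
0.79 [0, -0.377, 0.079],
0.7 [0, -0.407, 0.104],
0.61 [0, -0.435, 0.133],
0.52 [0, -0.460, 0.164],
0.43 [0, -0.482, 0.197],
0.34 [0, -0.501, 0.232],
0.24 [0, -0.517, 0.269],
0.15 [0, -0.529, 0.307],
0.06 [0, -0.538, 0.346],
-0.03 [0, -0.543, 0.385],
```

>>> step_arm --pt "0 0 0" --pt "0 -0.039 -0.008" --pt "0 -0.079 -0.013" --pt "0 -0.119 -0.014" --pt "0 -0.158 -0.011" --pt "0 -0.198 -0.005" --pt "0 -0.236 0.005" --pt "0 -0.274 0.019" --pt "0 -0.31 0.035" --pt "0 -0.345 0.055" --pt "0 -0.377 0.079" --pt "0 -0.407 0.104" --pt "0 -0.435 0.133" --pt "0 -0.46 0.164" --pt "0 -0.482 0.197" --pt "0 -0.501 0.232" --pt "0 -0.517 0.269" --pt "0 -0.529 0.307" --pt "0 -0.538 0.346" --pt "0 -0.542 0.38" --turn '[0,0,0,0,0,0,0,0,0,0,0,0,0,0,0,0,0,0,0,0]'

```text
time_s: 23.28
ee_pos: [454.1, -158.8, 74.3]
ee_rot: [-180.0, -0.0, 84.8]
force: [-1.2, 0.7, 13.6]
gripper_width: 11.9
gripper_force: 10.0
```

>>> step_arm --pt "0 0 0.01" --pt "0 0 0.015" --pt "0 0 0.015" --turn '[0,0,0]'

```text
time_s: 23.65
ee_pos: [454.2, -158.9, 71.2]
ee_rot: [-180.0, 0.0, 84.8]
force: [-1.8, 0.2, 11.2]
gripper_width: 11.5
gripper_force: 10.0
```

```bash
python3 - <<'E'
from h import *
s=env.state();Y=R.from_euler('z',-5.2,degrees=True);l=Y.inv().apply(np.array(s['ee_pos'])-[516,-164,0]);print(l,s['force'],s['gripper_width'],s['gripper_force'])
E
```

```text
[-62.0356676   -0.49401796  71.1806066 ] [-1.78183503  0.22117138 11.2390121 ] 11.493720505087026 10.001669079065323
```

>>> step_arm --pt "0 -0.004 0" --pt "0 -0.004 0" --pt "0 -0.004 -0.02" --pt "0 -0.004 -0.06" --pt "0 -0.004 -0.12" --pt "0 -0.004 -0.2" --pt "0 -0.004 -0.2" --pt "0 -0.004 -0.2" --turn '[0,0,0,0,0,0,0,0]' --fingers 0.65

```text
time_s: 24.65
ee_pos: [452.8, -158.5, 130.3]
ee_rot: [-180.0, 0.0, 84.8]
force: [-0.1, 0.3, -0.4]
gripper_width: 15.7
gripper_force: 0.0
```

```bash
python3 - <<'E'
from h import *
f=grab('scene');save(f,'s2');g=load('scene')
c=np.array([516,-164,0]);Y=R.from_euler('z',-5.2,degrees=True)
for t in(0,.1,.2,.4):
  P=[c+Y.apply([68-130*np.cos(t)+15*np.sin(t),y,70+130*np.sin(t)+15*np.cos(t)]) for y in(-42,42)]
  print(t,[proj(f,p) for p in P])
print([proj(f,c+Y.apply([68,y,70])) for y in(-38,38)])
x,y,w,h=150,230,150,130
a=np.hstack([cv2.resize(f['color'][y:y+h,x:x+w],None,fx=2.6,fy=3,interpolation=cv2.INTER_CUBIC),cv2.resize(g['color'][170:300,250:400],None,fx=2.6,fy=3,interpolation=cv2.INTER_CUBIC)])
top=cv2.resize(f['color'][100:300,250:480],(a.shape[1]//2*1,200))
cv2.imwrite('pics/s2.png',a);print(a.shape)
E
```

```text
0 [array([177.1, 275.7]), array([212.2, 253. ])]
0.1 [array([176.3, 273. ]), array([211.8, 250.2])]
0.2 [array([175.9, 270.7]), array([211.8, 247.7])]
0.4 [array([176.3, 267.6]), array([213. , 244.2])]
[array([217. , 322.9]), array([249. , 300.3])]
(390, 780, 3)
```

>>> step_arm --pt "0 0.003 0" --pt "0 0.003 0.03" --pt "0 0.003 0.06" --pt "0 0.003 0.085" --pt "0 0.003 0.1" --pt "0 0.003 0.11" --pt "0 0.003 0.11" --pt "0 0.003 0.11" --turn '[0,0,0,0,0,0,0,0]' --fingers 1

```text
time_s: 25.7
ee_pos: [453.6, -158.6, 101.3]
ee_rot: [180.0, 0.0, 84.8]
force: [-9.7, 3.9, 33.3]
gripper_width: 0.4
gripper_force: 16.5
```

>>> step_arm --pt "0 0 -0.15" --pt "0 0 -0.3" --pt "0.1 0 -0.5" --pt "0.3 0 -0.5" --pt "0.5 0 -0.5" --pt "0.7 0 -0.5" --pt "0.9 0 -0.5" --pt "0.95 0 -0.5" --pt "0.95 0 -0.5" --pt "0.95 0 -0.5" --pt "0.95 0 -0.5" --turn '[0,0.02,0.05,0.08,0.11,0.14,0.17,0.2,0.2356,0.2356,0.2356]' --fingers -1

```text
time_s: 27.08
ee_pos: [479.7, 125.3, 247.1]
ee_rot: [180.0, 0.0, 0.1]
force: [0.3, 0.2, -0.3]
gripper_width: 91.3
gripper_force: 0.0
```

```bash
python3 - <<'E'
from h import *
plan((460,220,250,0))
E
```

```text
now 27.07 [479.7 125.3 247.1] [1.7999e+02 3.0000e-02 1.2000e-01] w 91.3
(460, 220, 250, 0) [-0.065  -0.316  -0.0098] turn 0.0003 rows 1.5
```

>>> step_arm --pt "-0.04 -0.15 0" --pt "-0.08 -0.35 0" --pt "-0.08 -0.35 0" --pt "-0.08 -0.35 0" --pt "-0.08 -0.35 0" --turn '[0,0,0,0,0]'

```text
time_s: 27.7
ee_pos: [456.1, 228.9, 247.3]
ee_rot: [180.0, 0.0, -0.1]
force: [0.4, -0.0, 0.0]
gripper_width: 91.0
gripper_force: 0.0
```

```bash
python3 - <<'E'
from h import *
f=grab('wrist');save(f,'w10',scale=1.25);print(f['state']['ee_pos'])
s=grab('scene');save(s,'s3')
E
```

```text
[456.05854183 228.90437958 247.34965158]
```

View pics/w10.png

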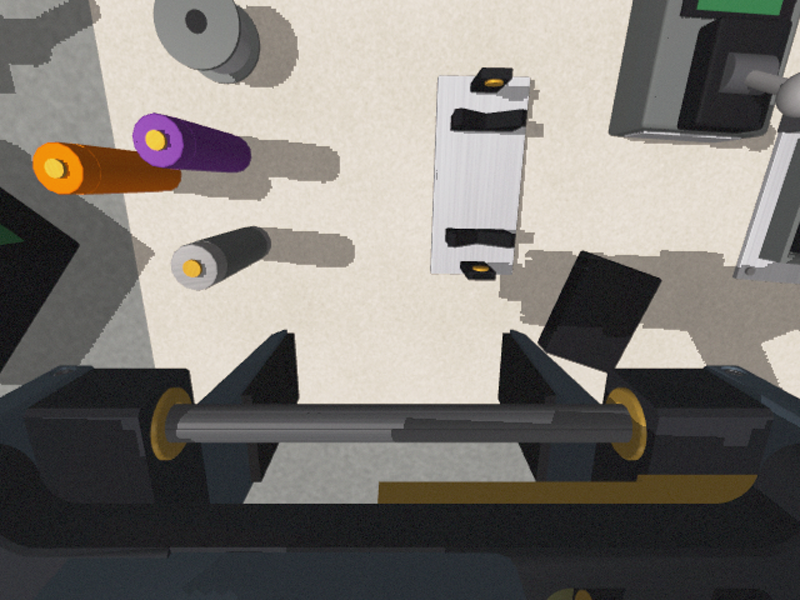

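Wrist view (800-px scale): cell top (195,267) with nub (191,268). Cradle plate corners are (437,75), (531,79), (516,275) and (431,273). The toggle ball is at about (792,93).

```bash
python3 - <<'E'
from h import *
f=load('w10');k=1.25
for n,u,v,z in[('cell',195,267,128),('nub',191,268,130),('purple',157,140,128),('plate TL',437,75,10),('TR',531,79,10),('BR',516,275,10),('BL',431,273,10),('contact far brass',495,82,45),('near brass',482,268,45),('toggle',795,93,115),('tester nearL',612,132,60)]: print(n,px(f,u/k,v/k,z))
P=np.array([px(f,u/k,v/k,10)[:2] for u,v in[(437,75),(531,79),(516,275),(431,273)]]);print(P.mean(0),cv2.minAreaRect(P.astype(np.float32)))
s=load('scene')
print('scene cell sleeve top',px(s,470/k,158/k,128))
c=P.mean(0)
for a in (0,2,4):
  Y=R.from_euler('z',a,degrees=True)
  print(a,[ (proj(f,[c[0],c[1],0]+Y.apply(q))*k).round().tolist() for q in((49,28,54),(49,-28,54),(-49,28,54),(-49,-28,54),(74,0,60),(-74,0,60))])
plan((478,368,160,0))
E
```

```text
cell [479.6 368.1 128. ]
nub [479.3 369.9 130. ]
purple [561.2 380.8 128. ]
plate TL [624.2 194.7  10. ]
TR [621.  113.3  10. ]
BR [447.7 112.5  10. ]
BL [449.8 196.1  10. ]
contact far brass [611.4 151.7  45. ]
near brass [461.9 153.6  45. ]
toggle [590.3 -26.7 115. ]
tester nearL [573.   61.1  60. ]
[535.675 154.15 ] ((535.9500122070312, 153.59999084472656), (83.61417388916016, 175.83447265625), 89.5400619506836)
scene cell sleeve top [480.8 363.8 128. ]
0 [[457.0, 117.0], [528.0, 117.0], [452.0, 242.0], [518.0, 242.0], [496.0, 80.0], [485.0, 272.0]]
2 [[454.0, 118.0], [526.0, 116.0], [454.0, 243.0], [520.0, 240.0], [493.0, 80.0], [488.0, 272.0]]
4 [[452.0, 120.0], [524.0, 114.0], [456.0, 244.0], [522.0, 239.0], [489.0, 80.0], [491.0, 272.0]]
now 27.8 [456.1 228.9 247.5] [ 1.7999e+02 -1.0000e-02 -9.0000e-02] w 91.2
(478, 368, 160, 0) [ 0.0722 -0.4637  0.2914] turn -0.0002 rows 2.7
```

```bash
python3 - <<'E'
from h import *
f=load('w10');im=cv2.cvtColor(f['color'],cv2.COLOR_BGR2GRAY)
roi=im[50:226,340:430]
n,l,st,ce=cv2.connectedComponentsWithStats((roi<70).astype(np.uint8))
for i in range(1,n):
  if st[i,4]>40: print(st[i,:2]+[340,50],st[i,2:],ce[i]+[340,50])
for y in range(86,106,3): print(y,''.join('%4d'%v for v in im[y,356:424:2]))
for v in(150,130): print(v,im[v,340:430:1].tolist())
E
```

```text
[376  54] [ 34  20 428] [391.86448598  63.30140187]
[361  87] [ 61  18 932] [390.06330472  96.20922747]
[356 183] [ 56  15 704] [383.40340909 189.43465909]
[368 209] [ 29  15 297] [381.26262626 216.24242424]
86  219 216 218 213 208 202 120 154 204 209 211 215 216 217 217 210 216 216 217 218 215 216 212 215 216 214 212 212 215 209 205 207 206 129
89  220 215 218 200  34  32  32  31  28  28  24  30  26  74 164 198 209 204 208 208 198 120 114  74  37  31  37  38  39  38  32  21  26 131
92  219 216 204  32  38  33  36  26  29  28  22  30  26  26  24  28  29  35  36  38  35  36  33  39  39  40  34  35  37  36  36  29  29 135
95  220 216 162  32  40  37  30  31  33  29  26  24  29  24  26  30  36  35  34  41  40  33  34  35  33  38  39  40  35  35  35  25  39 149
98  219 217 120  26  39  33  35  21  26  30  26  32  27  29  28  28  32  40  34  37  40  36  38  41  36  38  35  34  35  37  35  19  44 135
101  218 218 118  29  34  32  24  26  24  26  22  25  24  28  30  30  31  39  37  38  36  38  31  29  25  31  30  28  24  23  49  88  94 140
104  219 218 140 110  76  60  64  61  64  62  63  6
[... 299 characters left out ...]
 208, 209, 210, 214, 211, 208, 211, 215, 213, 208, 209, 211, 213, 210, 208, 207, 209, 207, 207, 207, 209, 207, 206, 209, 208, 208, 206, 206, 204, 206, 209, 212, 213, 208, 207, 128, 140, 155, 223, 222, 215, 217, 221, 226, 227, 224, 224, 223, 222]
130 [222, 222, 223, 224, 224, 223, 220, 187, 216, 216, 213, 212, 216, 219, 216, 218, 214, 218, 219, 217, 213, 217, 217, 215, 213, 207, 212, 214, 209, 214, 215, 216, 212, 209, 208, 213, 212, 209, 214, 215, 209, 211, 212, 208, 211, 215, 214, 214, 210, 215, 216, 211, 211, 211, 213, 214, 206, 209, 213, 208, 210, 212, 211, 208, 208, 210, 207, 210, 206, 208, 210, 207, 208, 209, 214, 212, 207, 203, 116, 141, 152, 222, 221, 224, 221, 221, 223, 224, 221, 223]
```

```bash
python3 - <<'E'
from h import *
f=load('w10')
for n,u,v,z in[('pl',382,150,10),('pl',382.7,130,10),('sadfarL',362.5,92,54),('sadfarR',421,92,54),('sadnearL',356.5,188,54),('sadnearR',411.5,188,54),('plate far',386,61,10),('conFar',393,62,55),('conNear',382.5,214,55)]: print(n,px(f,u,v,z))
im=cv2.cvtColor(f['color'],cv2.COLOR_BGR2GRAY)
for y in range(181,200,3): print(y,''.join('%4d'%v for v in im[y,350:418:2]))
print(im[50:90,356].tolist(),im[200:230,356].tolist())
E
```

```text
pl [530.6 154.8  10. ]
pl [552.6 155.1  10. ]
sadfarL [586.2 185.   54. ]
sadfarR [586.1 127.5  54. ]
sadnearL [492.3 188.   54. ]
sadnearR [492.2 129.5  54. ]
plate far [623.2 155.4  10. ]
conFar [612.4 156.9  55. ]
conNear [464.3 159.   55. ]
181  212 213 212 211 195 199 203 210 213 207 205 209 204 208 205 202 206 206 209 203 208 200 204 204 205 202 208 201 207 205 208 203 139 168
184  210 213 214 115  25  24  27  21  36  29  36  24  27  19  15  24  27  29  25  22  20  25  22  15  27  23  17  53 121 127 129 124 136 140
187  208 212 212 109  32  38  38  33  24  27  27  21  29  27  26  22  35  37  37  39  39  37  39  37  35  36  41  30  31  27  24  70 141 139
190  210 209 212  69  28  35  36  26  29  24  31  26  28  29  28  23  34  41  37  33  36  34  37  39  36  39  38  40  42  36  25  95 141 139
193  208 211 212 131  34  38  35  26  23  27  22  26  26  29  29  27  35  38  37  34  37  37  37  35  36  37  39  37  37  31  24 115 137 134
196  208 211 210 208  82  44  36  31  40  57  79  93 139 171 200 209 203 205 198 170 115 109  76  81  46  41  37  33  39  29  29 142 149 221
199  208 209 211 207 206 209 211 205 209 206 211 201 207 205 199 209 202 206 201 206 206 205 202 209 201 207 205 208 204 210 197 139 149 219
[218, 218, 217, 216, 219, 218, 217, 221, 221, 218, 200, 223, 220, 220, 219, 219, 218, 217, 219, 219, 220, 219, 220, 219, 219, 219, 219, 217, 217, 217, 217, 219, 219, 218, 218, 218, 219, 217, 220, 220] [207, 210, 206, 209, 207, 207, 205, 206, 203, 206, 203, 203, 204, 205, 204, 202, 204, 203, 205, 208, 219, 215, 216, 218, 219, 220, 219, 220, 220, 220]
```

```bash
python3 - <<'E'
from h import *
f=load('w10');print('orange',px(f,57/1.25,168/1.25,128))
plan((479,368,175,-1.2),(479,368,64,-1.2))
E
```

```text
orange [544.4 448.  128. ]
now 27.8 [456.1 228.9 247.5] [ 1.7999e+02 -1.0000e-02 -9.0000e-02] w 91.2
(479, 368, 175, -1.2) [ 0.0755 -0.4637  0.2414] turn 0.0031 rows 2.5
(479, 368, 64, -1.2) [ 0.0755 -0.4638  0.6114] turn 0.0031 rows 3.7
```

>>> step_arm --pt "0.03 -0.2 0.05" --pt "0.05 -0.38 0.15" --pt "0.0755 -0.464 0.22" --pt "0.0755 -0.464 0.23" --pt "0.0755 -0.464 0.24" --pt "0.0755 -0.464 0.35" --pt "0.0755 -0.464 0.48" --pt "0.0755 -0.464 0.611" --pt "0.0755 -0.464 0.611" --pt "0.0755 -0.464 0.611" --pt "0.0755 -0.464 0.611" --turn '[0.0031,0.0031,0.0031,0.0031,0.0031,0.0031,0.0031,0.0031,0.0031,0.0031,0.0031]'

```text
time_s: 29.18
ee_pos: [479.7, 369.9, 66.5]
ee_rot: [-179.9, -0.2, -1.1]
force: [-0.5, -0.2, 1.0]
gripper_width: 91.5
gripper_force: 0.0
```

>>> step_arm --pt "0 0 0" --pt "0 0 0" --pt "0 0 0" --pt "0 0 0" --pt "0 0 0" --pt "0 0 0" --pt "0 0 0" --pt "0 0 0" --pt "0 0 0" --turn '[0,0,0,0,0,0,0,0,0]' --fingers 1 --force 12

```text
time_s: 30.3
ee_pos: [478.5, 369.3, 64.1]
ee_rot: [180.0, -0.0, -1.1]
force: [-0.2, 0.0, -0.9]
gripper_width: 32.4
gripper_force: 12.0
```

```bash
python3 - <<'E'
from h import *
s=env.state();print(s['ee_pos'],s['force'])
z0=72
for p in range(5,66,5):
  a=np.radians(p);x=16.5*np.cos(a)-72*np.sin(a)-16.5;z=16.5*np.sin(a)+72*np.cos(a)-72
  print(p,f"[{x/300:.3f}, 0, {(-z)/300:.4f}],")
E
```

```text
[478.4500068  369.31769638  64.0505408 ] [-0.18182997  0.03612674 -0.85116465]
5 [-0.021, 0, -0.0039],
10 [-0.043, 0, -0.0059],
15 [-0.064, 0, -0.0061],
20 [-0.085, 0, -0.0043],
25 [-0.107, 0, -0.0008],
30 [-0.127, 0, 0.0047],
35 [-0.148, 0, 0.0119],
40 [-0.167, 0, 0.0208],
45 [-0.186, 0, 0.0314],
50 [-0.203, 0, 0.0436],
55 [-0.220, 0, 0.0573],
60 [-0.235, 0, 0.0724],
65 [-0.249, 0, 0.0887],
```

>>> step_arm --pt "-0.021 0 0.0" --pt "-0.043 0 -0.001" --pt "-0.064 0 -0.001" --pt "-0.085 0 0.001" --pt "-0.107 0 0.004" --pt "-0.127 0 0.009" --pt "-0.148 0 0.016" --pt "-0.148 0 0.016" --turn '[0,0,0,0,0,0,0,0]'

```text
time_s: 31.3
ee_pos: [435.3, 370.8, 61.7]
ee_rot: [-179.9, -0.2, -1.1]
force: [1.2, -1.8, 11.5]
gripper_width: 32.4
gripper_force: 12.0
```

```bash
cat > ang.py <<'E'
from h import *
def ends(name):
    f=load(name);s=f['state'];g=np.array(s['ee_pos'])+[0,0,8]
    return f,g
f=grab('side');save(f,'sd'+sys.argv[1]);g=np.array(f['state']['ee_pos'])+[0,0,8]
print(g, f['state']['force'])
for p in (0,15,25,35,45,55,65,80,90):
    a=np.radians(p);d=np.array([-np.sin(a),0.02*np.sin(a),np.cos(a)])
    print(p,'top',proj(f,g+58*d),'foot',proj(f,g-72*d))
hsv=cv2.cvtColor(f['color'],cv2.COLOR_BGR2HSV)
m=cv2.inRange(hsv,(15,90,100),(32,255,255));u,v=proj(f,g).astype(int)
n,l,st,ce=cv2.connectedComponentsWithStats(m)
for i in range(1,n):
    if st[i,4]>3 and abs(ce[i][0]-u)<90 and abs(ce[i][1]-v)<90: print('brass',ce[i].round(1),st[i,4])
E
python3 ang.py 1
```

```text
[435.27456849 370.82817152  69.7127731 ] [ 1.16927074 -1.83290367 11.54089233]
0 top [295.4 344.2] foot [298.  389.6]
15 top [302.2 347.7] foot [290.3 385.2]
25 top [306.5 350.8] foot [285.3 381.6]
35 top [310.6 354.4] foot [280.7 377.5]
45 top [314.2 358.3] foot [276.6 373.1]
55 top [317.3 362.4] foot [273.  368.4]
65 top [319.7 366.6] foot [270.1 363.6]
80 top [321.9 372.7] foot [267.2 356.5]
90 top [322.4 376.5] foot [266.3 352. ]
brass [238.6 325.4] 13
brass [224.5 350.7] 24
brass [297.8 357.2] 5
```

```bash
python3 - <<'E'
from h import *
f=grab('wrist');save(f,'w11');im=cv2.cvtColor(f['color'],cv2.COLOR_BGR2GRAY)
T=np.linalg.inv(np.array(f['tool_from_camera']))
def pj(x,z):
  q=T@[x,0,z,1];return round(f['fy']*q[1]/q[2]+f['cy'])
for a in(0,10,20,30,35,40,50,60):
  s,c=np.sin(np.radians(a)),np.cos(np.radians(a))
  # foot upper/front rim and lower rim, tool x fwd, z down, grasp at z=-8
  R_=16.5
  print(a,'foot front rim',pj(72*s+R_*c,-8+72*c-R_*s),'foot low rim',pj(72*s-R_*c,-8+72*c+R_*s),'top front',pj(-55*s+R_*c,-8-55*c-R_*s))
for u in(312,320,328): print(u,im[200:340:2,u].tolist())
sd=load('sd1');g=cv2.cvtColor(sd['color'],cv2.COLOR_BGR2GRAY)
for v in range(336,396,3): print(v,''.join(' .:-=+*#%@'[::-1][min(9,x//26)] for x in g[v,250:345]))
E
```

```text
0 foot front rim 239 foot low rim 282 top front 341
10 foot front rim 223 foot low rim 265 top front 370
20 foot front rim 208 foot low rim 248 top front 395
30 foot front rim 194 foot low rim 232 top front 415
35 foot front rim 188 foot low rim 224 top front 423
40 foot front rim 182 foot low rim 217 top front 429
50 foot front rim 172 foot low rim 202 top front 437
60 foot front rim 164 foot low rim 189 top front 439
312 [227, 231, 228, 229, 229, 232, 227, 220, 223, 224, 216, 110, 111, 106, 81, 60, 58, 57, 59, 58, 60, 61, 57, 60, 58, 63, 56, 57, 59, 60, 60, 60, 61, 60, 60, 61, 59, 58, 60, 58, 58, 62, 62, 55, 56, 61, 58, 59, 59, 58, 65, 58, 58, 60, 55, 60, 58, 57, 59, 58, 57, 56, 45, 54, 70, 74, 75, 80, 88, 101]
320 [226, 228, 229, 226, 225, 220, 225, 223, 223, 224, 128, 95, 95, 94, 73, 62, 62, 57, 59, 57, 61, 62, 63, 59, 61, 60, 62, 60, 56, 57, 57, 60, 58, 59, 56, 59, 59, 58, 62, 59, 59, 62, 58, 59, 59, 56, 63, 62, 59, 59, 57, 62, 61, 57, 61, 57, 58, 58, 56, 62, 59, 58, 46, 58, 69, 74, 75, 79, 92, 97]
328 [226, 226, 227, 224, 227, 226, 224, 223, 224, 222, 141, 98, 82, 80, 81, 63, 5
[... 1514 characters left out ...]

375 ************+=------------=++*###%%#%%%%%%%%%@%%%%%#********************************+=---------
378 *********+=----------------------=+#%##%%%%%%%%%%%%#******************************+=-----------
381 *****+=---------------------------+#####%%%%%%%%%%#*****************************=--------------
384 ***+=----------------------------=+*#########%%%%##****************************=---------------
387 +=--------------------------------=+*****########***************************+=-----------------
390 ------------------------------------==++******+==-----==++***************+=--------------------
393 -------------------------------------------------------------==++++****+=----------------------
```

>>> step_arm --pt "0 0 -0.003" --pt "0 0 -0.003" --pt "-0.016 0 -0.003" --pt "-0.033 0 -0.001" --pt "-0.052 0 0.002" --pt "-0.072 0 0.007" --pt "-0.092 0 0.015" --pt "-0.11 0 0.023" --pt "-0.11 0 0.023" --turn '[0,0,0,0,0,0,0,0,0]' --force 4

```text
time_s: 32.52
ee_pos: [399.9, 370.0, 51.9]
ee_rot: [179.9, 0.1, -1.1]
force: [-1.6, 0.3, 1.5]
gripper_width: 32.8
gripper_force: 4.0
```

```bash
cat > wt.py <<'E'
from h import *
f=grab('wrist');save(f,'wt');im=cv2.cvtColor(f['color'],cv2.COLOR_BGR2GRAY)
print(f['state']['time_s'],f['state']['ee_pos'].round(1),f['state']['force'].round(1),f['state']['gripper_width'].round(1))
T=np.linalg.inv(np.array(f['tool_from_camera']));d=float(sys.argv[1])
def pj(x,z):
  q=T@[x,0,z,1];return round(f['fy']*q[1]/q[2]+f['cy'])
print([(a,pj(d*np.sin(np.radians(a))+16.5*np.cos(np.radians(a)),-8+d*np.cos(np.radians(a))-16.5*np.sin(np.radians(a)))) for a in range(0,100,10)])
print(im[120:290:2,320].tolist())
E
python3 wt.py 68
```

```text
Traceback (most recent call last):
  File "wt.py", line 3, in <module>
    print(f['state']['time_s'],f['state']['ee_pos'].round(1),f['state']['force'].round(1),f['state']['gripper_width'].round(1))
                                                                                          ^^^^^^^^^^^^^^^^^^^^^^^^^^^^^^^^^
AttributeError: 'float' object has no attribute 'round'
```

```bash
sed -i "s/,f\['state'\]\['gripper_width'\].round(1))/)/" wt.py; python3 wt.py 65
```

```text
32.575 [400.1 370.1  51.9] [-0.7  0.9  1.5]
[(0, 242), (10, 227), (20, 214), (30, 202), (40, 191), (50, 182), (60, 176), (70, 174), (80, 176), (90, 183)]
[217, 214, 215, 218, 218, 221, 220, 222, 220, 221, 219, 218, 221, 219, 214, 218, 218, 215, 217, 222, 219, 218, 220, 216, 211, 216, 220, 217, 207, 124, 124, 123, 123, 124, 123, 124, 124, 101, 84, 86, 85, 84, 86, 84, 84, 86, 86, 87, 85, 86, 88, 84, 85, 84, 89, 84, 86, 85, 86, 84, 84, 85, 57, 59, 60, 59, 61, 61, 63, 58, 57, 61, 63, 59, 58, 61, 61, 58, 61, 61, 60, 61, 59, 60, 60]
```

>>> step_arm --pt "-0.018 0 0.011" --pt "-0.036 0 0.025" --pt "-0.055 0 0.045" --pt "-0.055 0 0.046" --pt "-0.055 0 0.046" --turn '[0,0,0,0,0]'

```text
time_s: 33.25
ee_pos: [384.7, 371.1, 38.2]
ee_rot: [180.0, -0.0, -1.1]
force: [-0.3, 0.0, -2.4]
gripper_width: 32.9
gripper_force: 4.0
```

```bash
python3 wt.py 69
```

```text
33.25 [384.7 371.1  38.2] [-0.3  0.  -2.4]
[(0, 240), (10, 225), (20, 211), (30, 197), (40, 186), (50, 176), (60, 169), (70, 165), (80, 166), (90, 173)]
[220, 216, 217, 218, 216, 221, 217, 215, 214, 215, 213, 212, 212, 216, 217, 214, 218, 219, 209, 137, 138, 139, 140, 138, 136, 136, 141, 138, 137, 138, 138, 95, 93, 95, 94, 96, 96, 95, 96, 97, 94, 96, 95, 93, 97, 93, 95, 94, 94, 92, 90, 97, 95, 95, 96, 94, 96, 95, 95, 98, 95, 95, 94, 95, 96, 93, 92, 63, 61, 60, 63, 65, 62, 59, 63, 61, 62, 57, 62, 62, 62, 63, 62, 62, 64]
```

>>> step_arm --pt "0 0 0" --pt "0 0 0" --pt "0 0 0" --pt "0 0 -0.05" --pt "0 0 -0.12" --pt "0 0 -0.25" --pt "0 0 -0.4" --pt "0 0 -0.4" --pt "0 0 -0.4" --turn '[0,0,0,0,0,0,0,0,0]' --force 30

```text
time_s: 34.42
ee_pos: [384.0, 370.6, 158.5]
ee_rot: [180.0, 0.0, -1.1]
force: [-0.7, -0.9, -2.9]
gripper_width: 32.6
gripper_force: 30.0
```

```bash
for d in 72 76 80; do python3 wt.py $d|head -2; done; python3 wt.py 76|tail -1
python3 - <<'E'
from h import *
f=grab('side');save(f,'sd5');im=f['color'];g=np.array(f['state']['ee_pos'])+[0,0,8];u,v=proj(f,g).astype(int);print(u,v)
for p in(50,60,70,80):
    a=np.radians(p);d=np.array([-np.sin(a),0.02*np.sin(a),np.cos(a)]);print(p,'top',proj(f,g+54*d),'foot',proj(f,g-76*d))
gg=cv2.cvtColor(im,cv2.COLOR_BGR2GRAY)
for y in range(v-45,v+55,3): print(y,''.join(' .:-=+*#%@'[::-1][min(9,x//26)] for x in gg[y,u-60:u+60]))
E
```

```text
34.425 [384.  370.6 158.5] [-0.7 -0.9 -2.9]
[(0, 239), (10, 223), (20, 208), (30, 194), (40, 182), (50, 172), (60, 164), (70, 159), (80, 159), (90, 165)]
34.475 [383.7 370.4 157.7] [ 0.5 -0.1 -2.3]
[(0, 237), (10, 221), (20, 205), (30, 190), (40, 177), (50, 166), (60, 157), (70, 151), (80, 150), (90, 155)]
34.525 [383.7 370.3 157.3] [-0.6  0.3 -2.2]
[(0, 236), (10, 219), (20, 202), (30, 187), (40, 172), (50, 160), (60, 150), (70, 143), (80, 140), (90, 144)]
[235, 232, 228, 230, 225, 231, 230, 230, 232, 231, 231, 226, 230, 230, 228, 227, 226, 227, 223, 152, 151, 151, 152, 150, 151, 150, 152, 151, 151, 150, 145, 105, 105, 108, 106, 105, 103, 103, 106, 102, 104, 102, 105, 103, 104, 102, 103, 103, 102, 106, 106, 105, 103, 103, 107, 105, 104, 105, 104, 103, 105, 105, 106, 104, 102, 97, 68, 68, 69, 70, 70, 69, 65, 66, 68, 71, 69, 71, 68, 67, 69, 69, 65, 66, 69]
318 339
50 top [339.  333.1] foot [292.9 346.6]
60 top [341.7 337.3] foot [289.3 341.2]
70 top [343.7 341.6] foot [286.5 335.7]
80 top [344.9 345.8] foot [284.7 330.2]
294 ------------------+#@@@@@@%@%%%%%%%#%%%%%%%%%#%#%%%%%#%%%##%
[... 3485 characters left out ...]
-----=--------------------------------===++*****************+=-------------
381 -------------------------------------------------------=-----------------------------------==+++******+==---------------
384 --------------------------------------------------------=-----------------------------------------====------------------
387 -------------------------------------------=----------------------------------------------------------------------------
390 ------------------------------------------------------------------------------------------------------------------------
393 ------------------------------------------------------------------------------------------------------------------------
```

```bash
python3 - <<'E'
from h import *
plan((384,260,150,-1.2),(527,157,150,-1.2),(527,157,90,-1.2))
E
```

```text
now 34.67 [384.1 370.6 157.4] [ 1.7989e+02  1.0000e-01 -1.1200e+00] w 32.9
(384, 260, 150, -1.2) [0.007  0.3687 0.0254] turn 0.0002 rows 1.8
(527, 157, 150, -1.2) [0.4903 0.7026 0.0251] turn 0.0002 rows 4.1
(527, 157, 90, -1.2) [0.4907 0.7023 0.2251] turn 0.0002 rows 4.3
```

>>> step_arm --pt "0 0.08 0" --pt "0.01 0.2 0.01" --pt "0.04 0.32 0.02" --pt "0.12 0.44 0.025" --pt "0.22 0.54 0.025" --pt "0.32 0.62 0.025" --pt "0.42 0.68 0.025" --pt "0.48 0.702 0.025" --pt "0.4905 0.7023 0.025" --pt "0.4905 0.7023 0.1" --pt "0.4905 0.7023 0.17" --pt "0.4905 0.7023 0.22" --pt "0.4905 0.7023 0.22" --pt "0.4905 0.7023 0.22" --turn '[0,0,0,0,0,0,0,0,0,0,0,0,0,0]'

```text
time_s: 36.42
ee_pos: [527.9, 158.0, 93.3]
ee_rot: [-180.0, -0.1, -1.1]
force: [0.2, -0.4, -2.1]
gripper_width: 32.4
gripper_force: 30.0
```

```bash
python3 wt.py 75; python3 - <<'E'
from h import *
f=load('wt');im=cv2.cvtColor(f['color'],cv2.COLOR_BGR2GRAY)
for v in range(60,200,5): print(v,''.join(' .:-=+*#%@'[::-1][min(9,x//26)] for x in im[v,260:380]))
c=np.array([537,157,0]);Y=R.from_euler('z',-1.2,degrees=True)
for q in((49,28,54),(49,-28,54),(-49,28,54),(74,12,60),(74,-12,60),(87.5,40,10),(87.5,-40,10)): print(q,proj(f,c+Y.apply(q)))
E
```

```text
36.425 [527.9 158.   93.3] [ 0.2 -0.4 -2.1]
[(0, 238), (10, 221), (20, 206), (30, 191), (40, 178), (50, 167), (60, 158), (70, 153), (80, 152), (90, 157)]
[224, 223, 217, 49, 49, 47, 44, 48, 46, 50, 171, 199, 203, 226, 226, 225, 224, 224, 217, 147, 152, 147, 147, 145, 149, 149, 151, 148, 150, 148, 145, 100, 103, 103, 101, 100, 101, 104, 100, 100, 103, 102, 102, 104, 104, 100, 102, 101, 102, 103, 103, 104, 101, 103, 100, 102, 102, 104, 101, 102, 102, 101, 105, 102, 100, 67, 66, 62, 66, 65, 64, 69, 66, 66, 62, 67, 62, 62, 66, 66, 68, 68, 71, 68, 64]
60 ........................................................................................................................
65 ........................................................................................................................
70 .................................... ...................................................................................
75 ........................................................................................................................
80 ................................................
[... 2441 characters left out ...]
===
180 ......:.......=%%%%%%%%%%%%%*+=======---------------==================+++++++++*********#%%%@@%%%%%%%@@@%@@%%#======+===
185 ..............=%%%%%%%%%@%%%*==========++++++++++++++++++*+*****************************#@%%@@%@%@%@%@@%%@@%%*======+===
190 ..............:%%%%%%%%%%%%%+=+++++++++++++++++++++++++++++******************##########*#@%@@@@%@%%@%%%%@%%%%+==========
195 ...........................:***+++++++++++++++++++++++++++++*****************############*..============================
(49, 28, 54) [272.5 182.9]
(49, -28, 54) [366.2 183.1]
(-49, 28, 54) [277.8 328.3]
(74, 12, 60) [298.  138.9]
(74, -12, 60) [340.9 139. ]
(87.5, 40, 10) [261.7 120. ]
(87.5, -40, 10) [377.1 120.2]
```

>>> step_arm --pt "0 0.004 0.02" --pt "0 0.004 0.03" --pt "0 0.004 0.04" --pt "0 0.004 0.04" --turn '[0,0,0,0]'

```text
time_s: 36.98
ee_pos: [527.4, 156.3, 80.3]
ee_rot: [180.0, 0.0, -1.1]
force: [-0.2, -0.3, -2.2]
gripper_width: 32.8
gripper_force: 30.0
```

>>> step_arm --pt "0 0 0" --pt "0 0 0.01" --pt "0 0 0.02" --pt "0 0 0.03" --pt "0 0 0.04" --pt "0 0 0.05" --pt "0 0 0.06" --pt "0 0 0.06" --turn '[0,0,0,0,0,0,0,0]' --force 5

```text
time_s: 37.98
ee_pos: [528.4, 156.4, 62.3]
ee_rot: [-180.0, -0.1, -1.1]
force: [1.0, -0.6, -1.9]
gripper_width: 33.1
gripper_force: 5.0
```

```bash
python3 wt.py 75
```

```text
37.975 [528.4 156.4  62.3] [ 1.  -0.6 -1.9]
[(0, 238), (10, 221), (20, 206), (30, 191), (40, 178), (50, 167), (60, 158), (70, 153), (80, 152), (90, 157)]
[222, 78, 49, 48, 46, 50, 49, 44, 45, 39, 143, 171, 180, 220, 148, 160, 157, 159, 162, 161, 161, 160, 163, 161, 160, 159, 160, 158, 161, 121, 109, 110, 110, 112, 109, 109, 109, 111, 111, 109, 111, 110, 111, 110, 114, 111, 109, 110, 107, 112, 109, 110, 110, 109, 112, 110, 110, 110, 109, 110, 111, 113, 113, 112, 114, 112, 109, 72, 70, 71, 73, 69, 69, 72, 70, 73, 69, 70, 70, 69, 73, 71, 76, 75, 72]
```

>>> step_arm --pt "-0.005 0 0.005" --pt "-0.01 0 0.015" --pt "-0.012 0 0.025" --pt "-0.012 0 0.035" --pt "-0.012 0 0.045" --pt "-0.012 0 0.055" --pt "-0.012 0 0.06" --pt "-0.012 0 0.06" --turn '[0,0,0,0,0,0,0,0]'

```text
time_s: 39.02
ee_pos: [523.9, 156.4, 44.5]
ee_rot: [180.0, 0.0, -1.1]
force: [-0.3, -0.7, -1.4]
gripper_width: 32.8
gripper_force: 5.0
```

```bash
python3 wt.py 78
```

```text
39.025 [523.9 156.4  44.5] [-0.3 -0.7 -1.4]
[(0, 237), (10, 220), (20, 204), (30, 189), (40, 175), (50, 163), (60, 153), (70, 147), (80, 145), (90, 150)]
[45, 48, 44, 40, 172, 173, 165, 125, 168, 169, 171, 172, 171, 170, 171, 173, 175, 171, 170, 168, 171, 170, 171, 172, 172, 170, 172, 152, 123, 122, 123, 127, 123, 124, 123, 125, 125, 125, 127, 126, 123, 121, 124, 124, 124, 122, 124, 126, 125, 125, 124, 125, 124, 125, 127, 123, 126, 129, 126, 125, 127, 126, 125, 122, 127, 124, 129, 127, 127, 125, 83, 80, 82, 81, 80, 81, 79, 80, 81, 83, 80, 81, 82, 82, 80]
```

```bash
python3 - <<'E'
from h import *
f=load('wt');
for z in(55,60,64,68.5,72): print(z,px(f,320,134,z))
im=cv2.cvtColor(f['color'],cv2.COLOR_BGR2GRAY)
for v in range(90,185,4): print(v,''.join(' .:-=+*#%@'[::-1][min(9,x//26)] for x in im[v,255:390]))
c=np.array([537,156,0]);Y=R.from_euler('z',-1.2,degrees=True)
for q in((49,28,54),(49,-28,54),(74,0,60),(87.5,40,10),(65,0,68.5)): print(q,proj(f,c+Y.apply(q)))
s=grab('scene');save(s,'s4');g=cv2.cvtColor(s['color'],cv2.COLOR_BGR2GRAY)
for v in range(180,265,3): print(v,''.join(' .:-=+*#%@'[::-1][min(9,x//26)] for x in g[v,280:385]))
print([proj(s,c+Y.apply(q)) for q in((65,0,52),(-65,0,52),(74,0,60),(-74,0,60))])
E
```

```text
55 [608.2 153.7  55. ]
60 [608.1 153.7  60. ]
64 [607.9 153.7  64. ]
68.5 [607.8 153.8  68.5]
72 [607.7 153.8  72. ]
90 .......................................................................................................................................
94 .......................................................................................................................................
98 .......................................................................................................................................
102 .......................................................................................................................................
106 ................................................:.........-::::::::::---::::::---------:----::::::::::::::::::::::::::::::::::::::::---
110 ...................................%%%####%#%%#%%%%#%%%%%%%%%%%%%%%%%%%%%%%%%#%%%%#%%%%%%%%%#=.........................................
114 ...................................%%%%#%%%%%%%%%##%%%%%%%%%%%%%%%%%%%%%%%%#%%%%%%%%%%%%%%%%#=.........................................
118 ..
[... 5094 characters left out ...]
=====+++++++==++=--::::-=--:.............................
252 ======+++++******###*++++++==-:.................:...::----=+++++-::--=-::................................
255 =======++**###****##%%#**++++++=-::.....................::-=====+==::....................................
258 ==+++**##%%%%##*****######**++++++=-:..........................:.........................................
261 +*###%%%%%%%%%##**********###**++++++=-::................................................................
264 #%%%%%%%%%%%####**********####%##*++++++=-::.............................................................
[array([352.2, 226.6]), array([311.1, 193.9]), array([355.4, 226.8]), array([308.3, 189.5])]
```

>>> step_arm --pt "0 0 0.01" --pt "0 0 0.02" --pt "0 0 0.03" --pt "0 0 0.04" --pt "0 0 0.045" --pt "0 0 0.045" --turn '[0,0,0,0,0,0]' --force 8

```text
time_s: 39.88
ee_pos: [523.8, 156.4, 30.9]
ee_rot: [180.0, 0.0, -1.1]
force: [-0.2, -0.2, -0.8]
gripper_width: 32.5
gripper_force: 8.0
```

```bash
python3 wt.py 78|head -1;python3 - <<'E'
from h import *
f=load('wt');im=cv2.cvtColor(f['color'],cv2.COLOR_BGR2GRAY)
for v in range(98,190,4): print(v,''.join(' .:-=+*#%@'[::-1][min(9,x//26)] for x in im[v,255:390]))
c=np.array([537,156,0]);Y=R.from_euler('z',-1.2,degrees=True)
for q in((49,28,54),(74,0,60),(65,0,68.5)): print(q,proj(f,c+Y.apply(q)))
E
```

```text
39.875 [523.8 156.4  30.9] [-0.2 -0.2 -0.8]
98 .......................................................................................................................................
102 ..................................-------------------------------------------------------------:........................:..............
106 ...............................-%%%%####%%%%%%%%#%%%%%%%%%%%%%%%%%%%%%%%%%%%%%%%%%%%%%%%%%%%%%%%+......................................
110 ................................%%##%%%%%%%%%#%%%#%%%%%%%%%%%%%%%%%%%%%%%%%%%%%%%%%%%%%%%%%%%%%%=......................................
114 ................................%%%%%%%%%#%%%%%%%%%%%%%%#%%%%%%%%%%%%%%%%%%%%%%%%%%%%%%%%%%%%%%#=......................................
118 ................................*%#%%%%%%%%%%%%%%%%%%%%%%%%%%%%%%%%%%%%%%%%%%%%%%%%%%%%%%%%%%%%%+.....====.............................
122 ................................*%%%%%%%%%%%%%%%%%%%%%%%%%%%%%%%%%%%%%%%%%%%%%%%%%%%%%%%%%%%%%%%+======================================
126 ...................................=#@@@@@@@%%%#*=-----::::::::-------===
[... 1543 characters left out ...]
----=========+++++++++++****@%%@@%@@@@@@%%%#+==============
174 +###%@@@%@%@@@@@@@@%%@%%+===------------:::::::::::::::::::::::::::-------------==========+++++++++****#@%%@%@%@@%%%%@@@%@@@%@%@@@#%#==
178 %%%%%%%%%@%%%%%@%%%@%%%#+====--------------::::::::::::::::::::::--------------==========++++++++++****#@@%@@@%@@%@%%%%%%%@@@@@%%%%%#==
182 %%%%%%%%@%@%%%%%%%%%@%%#*++++++++++++++=============-----==========+++++++++++++++***************#######%@@%%@@%@%@%%%%%%%%@@@%%%%%%*==
186 %%%%%%%%@@@%%%@%@%%%%%%%*+++++++++++++++============----========+++++++++++++++++++*************########%%@@%@%@@@@%%%%%%%%@%@%%@%@%+==
(49, 28, 54) [250.3 189.2]
(74, 0, 60) [318.1 124.3]
(65, 0, 68.5) [318.  149.5]
```

>>> step_arm --pt "0 0 0.008" --pt "0 0 0.015" --pt "0 0 0.015" --pt "0 0 0.015" --turn '[0,0,0,0]'

```text
time_s: 40.42
ee_pos: [523.9, 156.4, 26.5]
ee_rot: [180.0, 0.0, -1.1]
force: [-0.2, -0.2, -0.7]
gripper_width: 32.8
gripper_force: 8.0
```

>>> step_arm --pt "0 0 0" --pt "0 0 0" --pt "0 0 0" --pt "0 0 0" --pt "0 0 0" --turn '[0,0,0,0,0]' --fingers -0.3

```text
time_s: 41.05
ee_pos: [524.0, 156.5, 26.7]
ee_rot: [180.0, -0.0, -1.1]
force: [-1.3, 0.6, 0.0]
gripper_width: 59.2
gripper_force: 0.0
```

>>> step_arm --pt "0 0 -0.1" --pt "0 0 -0.25" --pt "0 0 -0.4" --pt "-0.1 0 -0.6" --pt "-0.25 0 -0.7" --pt "-0.25 0 -0.7" --pt "-0.25 0 -0.7" --turn '[0,0,0,0,0,0,0]'

```text
time_s: 41.92
ee_pos: [449.1, 157.9, 236.3]
ee_rot: [180.0, -0.0, -1.1]
force: [-0.0, 0.1, -0.4]
gripper_width: 59.4
gripper_force: 0.0
```

```bash
python3 - <<'E'
from h import *
f=grab('wrist');save(f,'w12');im=cv2.cvtColor(f['color'],cv2.COLOR_BGR2GRAY);print(f['state']['ee_pos'])
c=np.array([537,156,0]);Y=R.from_euler('z',-1.2,degrees=True)
P=[proj(f,c+Y.apply(q)) for q in((49,28,54),(49,-28,54),(-49,28,54),(-49,-28,54),(74,0,60),(-74,0,60),(65,0,68.5),(-65,0,68.5),(0,16.5,52),(0,-16.5,52))];print(np.array(P).tolist())
u,v=P[0].astype(int)
for y in range(int(P[4][1])-12,int(P[5][1])+20,4): print(y,''.join(' .:-=+*#%@'[::-1][min(9,x//26)] for x in im[y,u-25:u+105]))
print(u-25)
E
```

```text
[449.08391628 157.89667551 236.3093683 ]
[[288.8, 82.4], [348.0, 82.5], [291.0, 186.7], [345.4, 186.8], [318.4, 51.1], [318.2, 211.8], [318.4, 59.8], [318.2, 204.6], [301.7, 136.8], [334.9, 136.9]]
39 ..................................................................................................................................
43 ...........................................%%%%%%%%%%%%%%%%%%%%%%%%%#=............................................................
47 ...........................................%%%%%#%%%%%%%%%%%%%%%%%%%#=............................................................
51 ...................:::::::::::::...........%%%%%%%%%%#####%%%%%%%%%%#:........................:...................................
55 .................:.........................+@@@%*=+++********+*#%@@%+.........................+=====..............................
59 ........................................------::::::::::::-----====++++++=====================+=====..............................
63 ......................................-==-----::::::::::::-----=====+++**+=====================
[... 4865 characters left out ...]
.....................
211 ......................:.....................:#@@@#=---::--==++*%@%%#===+++==+====+=======++========...............................
215 ............................................:%%%%%%%%%%%%%%%%%%%%%%#:.............................................................
219 .............................................*#####################*..............................................................
223 ..................................................................................................................................
227 ..................................................................................................................................
263
```

```bash
python3 - <<'E'
from h import *
L=[('scene',365,304),('side',403,279),('w10',793,93)]
A=np.zeros((3,3));b=np.zeros(3);rs=[]
for n,u,v in L:
  f=load(n);E=np.array(f['extrinsics']);d=E[:3,:3]@[(u/1.25-f['cx'])/f['fx'],(v/1.25-f['cy'])/f['fy'],1];d/=np.linalg.norm(d);Q=np.eye(3)-np.outer(d,d);A+=Q;b+=Q@E[:3,3];rs.append((Q,E[:3,3]))
P=np.linalg.solve(A,b);print(P,[np.linalg.norm(Q@(P-c)) for Q,c in rs])
A=sum(r[0] for r in rs[:2]);b=sum(r[0]@r[1] for r in rs[:2]);print(np.linalg.solve(A,b))
plan((540,-12,230,0),(540,-12,105,0))
E
```

```text
[584.7377773   -8.5860629  137.54055695] [np.float64(0.5423276569269181), np.float64(2.0909273002184623), np.float64(2.5834568056124336)]
[584.17804997  -9.61986204 138.53715726]
now 41.98 [449.2 157.8 235.7] [ 1.7996e+02  6.0000e-02 -1.1200e+00] w 58.7
(540, -12, 230, 0) [0.3138 0.56   0.019 ] turn -0.0031 rows 3.1
(540, -12, 105, 0) [0.3142 0.5597 0.4357] turn -0.0031 rows 3.7
```

>>> step_arm --pt "0.05 0.1 0" --pt "0.12 0.25 0" --pt "0.2 0.4 0" --pt "0.26 0.52 0.02" --pt "0.305 0.553 0.1" --pt "0.305 0.553 0.22" --pt "0.305 0.553 0.35" --pt "0.305 0.553 0.352" --pt "0.305 0.553 0.352" --pt "0.305 0.553 0.352" --turn '[-0.0031,-0.0031,-0.0031,-0.0031,-0.0031,-0.0031,-0.0031,-0.0031,-0.0031,-0.0031]' --fingers 1

```text
time_s: 43.22
ee_pos: [538.5, -9.8, 132.5]
ee_rot: [180.0, -0.2, 0.0]
force: [-0.6, 0.2, 0.2]
gripper_width: 0.5
gripper_force: 0.0
```

>>> step_arm --pt "0.03 0 0" --pt "0.06 0 0" --pt "0.09 0 0" --pt "0.12 0 0" --pt "0.15 0 0" --pt "0.18 0 0" --pt "0.21 0 0" --pt "0.24 0 0" --pt "0.255 0 0" --pt "0.255 0 0" --pt "0.255 0 0" --turn '[0,0,0,0,0,0,0,0,0,0,0]'

```text
time_s: 44.6
ee_pos: [607.2, -9.7, 130.5]
ee_rot: [-180.0, 0.9, -0.0]
force: [-16.0, 0.5, 8.1]
gripper_width: 0.4
gripper_force: 8.5
```

```bash
python3 - <<'E'
from h import *
plan((617,-9.5,130,0));print(env.state()['force'])
E
```

```text
now 44.6 [607.2  -9.7 130.5] [-1.8e+02  9.0e-01 -1.0e-02] w 0.4
(617, -9.5, 130, 0) [ 0.0327 -0.0007  0.0011] turn -0.0 rows 0.2
[-15.99217763   0.46674676   8.14543757]
```

>>> step_arm --pt "0.015 0 0" --pt "0.03 0 0" --pt "0.03 0 0" --pt "0.03 0 0" --turn '[0,0,0,0]'

```text
time_s: 45.1
ee_pos: [607.8, -9.7, 130.5]
ee_rot: [-180.0, 2.0, -0.0]
force: [-34.9, -1.1, 21.2]
gripper_width: 0.4
gripper_force: 18.6
```

>>> step_arm --pt "-0.05 0 0" --pt "-0.15 0 0" --pt "-0.25 0 0" --pt "-0.3 0 -0.1" --pt "-0.35 0 -0.3" --pt "-0.4 0 -0.4" --pt "-0.4 0 -0.4" --pt "-0.4 0 -0.4" --turn '[0,0,0,0,0,0,0,0]'

```text
time_s: 46.1
ee_pos: [502.9, -9.6, 250.1]
ee_rot: [-180.0, 0.0, -0.0]
force: [-0.0, 0.7, 0.1]
gripper_width: 0.2
gripper_force: 0.0
```

```bash
python3 - <<'E'
from h import *
print(env.state()['ee_pos'],env.state()['time_s'])
f=grab('wrist');save(f,'w13');im=cv2.cvtColor(f['color'],cv2.COLOR_BGR2GRAY)
a=(613.5,-9.5,85)
for t in(.3,.35,.4,.5): print('tip',t,proj(f,[613.5+60*np.sin(t),-9.5,85+60*np.cos(t)]))
u,v=proj(f,[642,-9.5,138]).astype(int)
for y in range(max(0,v-25),v+60,3): print(y,''.join(' .:-=+*#%@'[::-1][min(9,x//26)] for x in im[y,u-40:u+50]))
c=np.array([516,-164,0]);Y=R.from_euler('z',-5.2,degrees=True)
for t in(0,.1):
  P=[proj(f,c+Y.apply([68-130*np.cos(t)+15*np.sin(t),y,70+130*np.sin(t)+15*np.cos(t)])) for y in(42,0,-42)];print('bar',t,P)
u,v=P[1].astype(int);print(u,v,[im[min(479,max(0,v+k)),u] if u<640 else None for k in range(-20,21,2)])
E
```

```text
[502.90299838  -9.63392963 250.05201907] 46.1
tip 0.3 [317.8  76.5]
tip 0.35 [317.8  72.5]
tip 0.4 [317.8  68.6]
tip 0.5 [317.8  61.3]
36 ======+#%%%%%%%%%#+++++++++++++++++++++++++++++++++++++++++++++++++++++++++++++++++%%%%%%%
39 ======+#%%%%%%%%##++++++++++++++++++++++++++++++++++++++++++++++++++++++++++++++++*%%%%%%%
42 ======+%#%%%%%%%%#++++++++++++++++++++++++++++++++++++++++++++++++++++++++++++++++*%%%%%%%
45 ======+%#%%%%#%%%#++++++++++++++++++++++++++++++++++++++++++++++++++++++++++++++++#%%%%%%%
48 ======+%%%%#%%%%#*++++++++++++++++++++++++++++++++++++++++++++++++++++++++++++++++%%%%%%%%
51 ===+=++%%%%%%%%%#*+++++++++++++++++++++++++++++++++++++++++++++++++++++++++++++++*%%%%%%%%
54 ======+%%%%#%%%%#++++++++++++++++++++++==============++++***+++++++++++++++++++++*%%%%%%%%
57 ======+%%%%%%%%%#+++++++++++++++++++=====-----==--======+++****++++++++++++++++++#%%%%%%%%
60 =====+*%%%##%%%%#+++++++++++++++++===---------------=====++++***+++++++++++++++++%%%%%%%%%
63 =====+*%%%%%%%%##++++++++++++++++==-------:----------=====++++***+++++++++++++++*%%%%%%%%%
66 ======*%%%%%%%%%###***
[... 1537 characters left out ...]
*************%%%%%%%%%%**************+++
117 =================+*%%%%%%%%%#**********************************%%%%%%%%%%#*************+++
120 =================+*%%%%%%%%%#*********************************#%%%%%%%%%#*#***###******+++
bar 0 [array([419.9, 268.9]), array([459.4, 272.3]), array([498.5, 275.7])]
bar 0.1 [array([424.1, 271.5]), array([465., 275.]), array([505.7, 278.5])]
465 275 [np.uint8(96), np.uint8(107), np.uint8(107), np.uint8(204), np.uint8(212), np.uint8(217), np.uint8(212), np.uint8(21), np.uint8(20), np.uint8(30), np.uint8(34), np.uint8(33), np.uint8(176), np.uint8(213), np.uint8(216), np.uint8(217), np.uint8(220), np.uint8(221), np.uint8(219), np.uint8(216), np.uint8(218)]
```

```bash
python3 -c "
from workcell import env
print(env.job_done())"
```

```text
the job is handed in; nothing more can be done
None
```

I handed the job in at about 46 s. By my own camera and force checks, the module is seated with the bail shut, the cell lies level in both saddles and the toggle is at its far stop; the hand-in returned no verdict.

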